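# Release a ball valve from a ratchet leak-test clamp

### The arm

A 6-joint arm with a two-finger parallel gripper is mounted at the origin on a cart in front of the work surface, level with it; the furniture and walls round the work are solid. World frame = base frame: x ahead of the robot, y to its left, z up, the work surface at z = 0. Lengths are in mm, angles in rad, forces in N, time in s.
With the tool pointing down it reaches from about 275 to 1000 mm from the base axis. Payload 8.4 kg.
Tool frame: the origin (TCP) lies between the finger pads; the fingertips stand 11 mm ahead of it and the grasp point (between the pads) lies 8 mm behind it; z points along the fingers, y is the direction in which the jaws open and shut (so a half turn about z gives the same grasp; the last joint's range is limited). The gripper opens to 85 mm and grips with 20 to 120 N. Pads are 22 mm wide; open, the fingers measure 114 mm over their backs; the gripper's body (76 mm by 85 mm) begins 54 mm behind the grasp point. The pads swing forward as they close: fully open they stand 13 mm farther back than shut.
Start: joints at [-0.002, 0.353, 1.633, -0, 1.155, -0.002], TCP at [625.002, -0, 242.281] pointing down, gripper open.
Joint ranges: [-2.63, 2.63], [-0.92, 2.1], [0.06, 2.66], [-1.3, 4.44], [0, 2.69], [-3.02, 3.02]. Speed limits (rad/s): [2.22, 2.22, 2.79, 3.14, 3.14, 3.14].

### API

Orientations are given as [roll, pitch, yaw] about the fixed x, y, z axes, in that order (R = Rz(yaw) Ry(pitch) Rx(roll)).
In Python, from rig import r, eyes gives the robot as it stands. The module is installed in compiled form; this text tells all that it offers.
- The arm moves only by the tool servo_tool, never from a script. Its argument "rows" is a list of rows, each a list of 3 entries, a list of its own where there are three numbers: the shift along the world's x, y, z in cm, then the turn about the world's z in rad, then the finger opening in cm, from 0 to 8.54. A call has 1 to 5 rows; each row shifts and turns the commanded pose from where the row before left it; what a row does not reach is not made up. A row lasts 1/12 s, in which the tool goes at most 41.7 mm and 7.16 degrees, less where a joint would pass 70% of its speed; a pose out of reach is approached as far as the arm can. A call is refused whole if a number of a shift passes 4.17 or a number of a turn 0.125, either way. A call with a gripper value outside its range is refused whole. The fingers move at their own pace and stop on an object; "squeeze" is the grip in N (left out, the last holds). Time passes only in rows, so rows that do not move let the fingers close. It gives the time, the measured TCP pose, the force and the opening at its end, in the units of the state.
- r.sense(): the state, without advancing time (a new reading comes with each control period).
- eyes.grab_frame(name): name is "scene" or "side" or "wrist"; returns a dict with "frame" (480x640x3 uint8, red, green, blue), "depth" (480x640 float32, mm along the optical axis (not along the pixel's ray), 0 where there is no reading), "vertical_fov" (degrees; the focal length in pixels is half the picture's height over the tangent of half this angle, whatever the lens; pixels are square), "cx", "cy" (the principal point, pixels), "camera_from_world" (4x4, takes a point from world to camera coordinates); the wrist camera has in their place "hand_eye" (4x4, takes a point from camera to tool coordinates, whose origin is the TCP and whose axes are the flange's). Camera axes: x right, y down, z forward; pixel columns grow to the right and rows downward; lengths in mm; the calibration is good to about 2 mm. A picture is of the moment at which its call begins: read the wrist's pose just before it.
- r.sign_off(): hands the job in, once; it reports no verdict.
The state is a dict: "clock": time; "qpos": joint angles; "qvel": joint speeds; "joint_efforts": joint torques, N m; "eef_pos": TCP position; "tcp_rot": TCP orientation; "contact_force": force on the tool from outside, world axes, zero at the start; "wrist_torque": the same for the moment, N m; "opening": opening from 0.0 (shut) to 1.0 (fully open).
Only numpy, scipy, OpenCV 4.12 (cv2) and the standard library are available. Lean on these libraries where they do the work, as an engineer would, in place of code of your own. Each camera call takes 0.05 s, during which the arm holds its last target.

### The job

The leak test is finished and the ball valve can come out. Lift the pawl of the ratchet clamp by its red grip and, keeping it clear of the teeth, draw the clamp bar back 30 mm or more. Then slide the valve straight out of the cup on the fixed head without cocking it, lift it out of the cradle and set it down gently, red lever on top, in the free part of the grey parts tray; leave the union fitting, the beaker and the stopwatch where they are.

Things in the scene. Friction and masses are not known exactly. Their poses are not given: they have to be found in the camera images.
- bed: Leak-test clamp, fixed: aluminium plate 150 x 332 mm on a grey stand, sloping 35 degrees down towards the robot. Origin: middle of its upper face, 62 mm above the counter. x up the slope, away from the robot; y level, along the clamp axis, to the left; z square to the plate, leaning towards the robot. On it (bed frame, mm) two guide rods at x -48 and 48, 28 high; rear plate y -162 to -153, 36 high.
- cup: Round steel cup on the blue fixed head; it takes the valve's left pipe end. Origin: middle of its open rim; axes as the bed. 10 mm deep towards +y, bore 46, outside 60 mm. The head behind it: x -62 to 62, 18 mm thick, top 72 mm above the bed; a gauge behind that is 46 mm high.
- cradle (a point): Middle of the white cradle at the bed's surface, under the valve; axes as the bed. Saddles 12 mm high carry the valve; side rails, 26 mm high and 80 mm long in y, stand at x 26.5 to 33.5 mm either side, so the valve can slide only along y or lift along z.
- clamp_bar (a joint): Slide of the blue clamp bar (124 mm wide, 20 thick, top 62 mm above the bed) on the guide rods, in m: 0 = clamped on the valve, grows as it moves back along bed -y, end stop 0.042. It bears a cup like the fixed one on the valve's right end (10 mm deep). Drags with about 4 N and stays where left. With the pawl down it can move back only about 1 mm.
- pawl (a joint): Hinge of the steel pawl on the clamp bar, in rad: 0 = down in the fixed rack's teeth, grows as its red grip is lifted, stop at 1.3. Pin along bed x. Above 0.2 rad the tip clears the teeth (6 mm high, tops 20 mm above the bed, every 12 mm). Falls back by its own weight when let go (under 1 N to lift); where it falls it again stops the bar from moving farther back.
- pawl_knob (a point): Centre of the red grip at the pawl's free end: a round cross-bar 30 mm long along bed x, 20 mm in diameter; its flat ends can be pinched along bed x. With the pawl down it is 63 mm from the pin towards bed -y and 16 mm higher in bed z than the pin (61 mm above the bed). Lifting the grip and pulling it along bed -y draws the bar back with it. Nothing stands beside or above it.
- valve_mid (a point): Centre of the dark grey PVC ball valve, 39.5 mm above its underside. y along the pipe, z up through the red lever; while clamped, axes as the bed. 108 mm long, 79 high; body 50 wide, its top 51 mm above the underside; pipe ends 37 mm in diameter, pipe axis 25 mm up, each end 10 mm deep in a cup. Slide it 12 mm or more along bed -y, out of the fixed cup, before lifting. 0.1 to 0.2 kg.
- valve: The same valve; origin at the centre of its underside, same axes. The red lever on top does not turn: it lies along y, 70 mm long, 16 wide, 67 to 79 mm above the underside, on a round hub 25 mm in diameter from 60 to 70 mm. Pinch it there along the valve's x, over lever and hub at the middle (25 mm wide).
- tray: Grey plastic parts tray, fixed: outside 153 (x) x 223 (y) mm, 28 high, floor 3 mm thick, inside 140 x 210 mm. Origin: centre of its underside; z up. Its +y end, away from the robot, holds the union fitting; the free part is y -105 to +25 mm.
- union: Dark grey PVC union fitting lying in the tray, 49 x 64 x 49 mm; origin at the centre of its underside. To be left alone.
- beaker: Glass beaker standing between the robot and the clamp, 75 mm wide, 95 high; origin at the centre of its underside. To be left alone.
- stopwatch: Black stopwatch lying in front of the clamp, 82 x 58 x 16 mm; origin at the centre of its underside. To be left alone.

How it is judged:
By the outcome, as a careful person would: the job done as asked, in the order asked, and still so for the second after the job is handed in, with the robot touching nothing.
It also fails if it takes over 51 s, if anything falls off the work surface, if the arm or the gripper's body presses on something with over 40 N, if the wrist force passes 120 N, or if a joint passes its speed limit or range.

## Working session

There is one attempt and no reset: what is moved stays moved. The work goes in short steps, Python scripts to look and compute and a tool call to move; the robot and the scene stay as the last step left them, time stands still between calls to the robot, and variables do not carry over. Pictures are saved under pics/ and viewed, and the job is handed in when it is done.

Besides the shell and the picture viewer there is one more tool, called after ">>>" as a command line: name --argument value ..., lists and objects as JSON in quotes. servo_tool: Moves the arm, as the interface text tells. Its arguments: {"type":"object","properties":{"rows":{"type":"array"},"squeeze":{"type":"number"}},"required":["rows"]}

```bash
mkdir -p pics; cat > h.py <<'E'
import numpy as np, cv2
from rig import r, eyes
from scipy.spatial.transform import Rotation as R
def cam(n):
    s=r.sense(); d=eyes.grab_frame(n); f=240/np.tan(np.radians(d["vertical_fov"])/2)
    if "camera_from_world" in d: T=np.linalg.inv(np.array(d["camera_from_world"]))
    else:
        B=np.eye(4);B[:3,:3]=R.from_euler('xyz',s["tcp_rot"]).as_matrix();B[:3,3]=s["eef_pos"]; T=B@np.array(d["hand_eye"])
    return d,f,T
def cloud(d,f,T):
    v,u=np.mgrid[0:480,0:640]; z=d["depth"].astype(float)
    P=np.stack([(u-d["cx"])/f*z,(v-d["cy"])/f*z,z],-1)
    W=P@T[:3,:3].T+T[:3,3]; W[z<=0]=np.nan
    return W
def save(d,n): cv2.imwrite("pics/"+n+".png",d["frame"][:,:,::-1])
E
python3 - <<'E'
from h import *
print(r.sense())
for n in ["scene","side","wrist"]:
    d,f,T=cam(n); save(d,n+"0"); np.savez("/tmp/"+n+"0.npz",W=cloud(d,f,T),F=d["frame"]); print(n,f,T.round(2).tolist())
E
```

```text
{'clock': 0.0, 'qpos': array([-2.39775820e-03,  3.53628090e-01,  1.63415370e+00, -3.49063052e-06,
        1.15520228e+00, -2.42441578e-03]), 'qvel': array([ 1.27696363e-03, -8.99996433e-05, -2.69069327e-04,  8.23142906e-04,
        9.89192362e-04,  2.42959034e-04]), 'joint_efforts': array([-2.03471049e-03, -6.05236173e+01, -3.42063046e+01, -2.62302356e-04,
        9.48130677e-03,  3.61521288e-06]), 'eef_pos': array([6.24527935e+02, 1.47517626e-03, 2.41565829e+02]), 'tcp_rot': array([-3.14020123e+00, -1.81855666e-07,  1.57082440e+00]), 'contact_force': array([-0.17570934, -0.40222282, -0.36987402]), 'wrist_torque': array([-0.01870459,  0.04195121,  0.09028353]), 'opening': 0.9991829494114193}
scene 621.1824232877773 [[-0.2, -0.62, 0.76, -501.25], [-0.98, 0.13, -0.15, 225.17], [-0.0, -0.77, -0.64, 918.33], [0.0, 0.0, 0.0, 1.0]]
side 618.9655387141279 [[-1.0, -0.03, 0.04, 460.36], [-0.05, 0.62, -0.79, 897.43], [-0.0, -0.79, -0.62, 812.65], [0.0, 0.0, 0.0, 1.0]]
wrist 333.4516997340691 [[1.0, 0.0, -0.0, 624.75], [0.0, -0.95, -0.33, 84.1], [-0.0, 0.33, -0.95, 373.65], [0.0, 0.0, 0.0, 1.0]]
```

View pics/scene0.png

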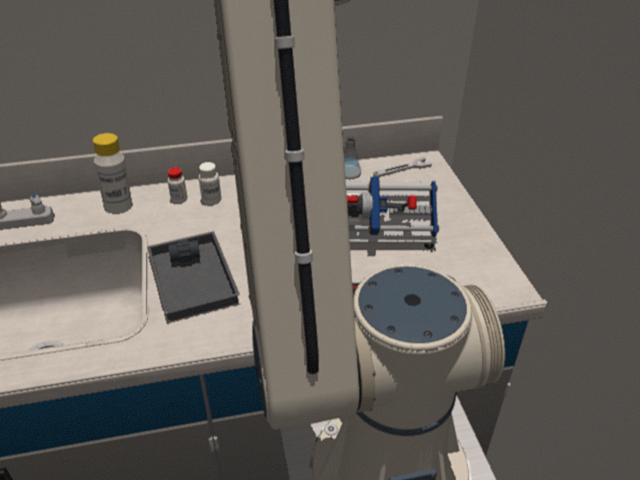

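View pics/side0.png

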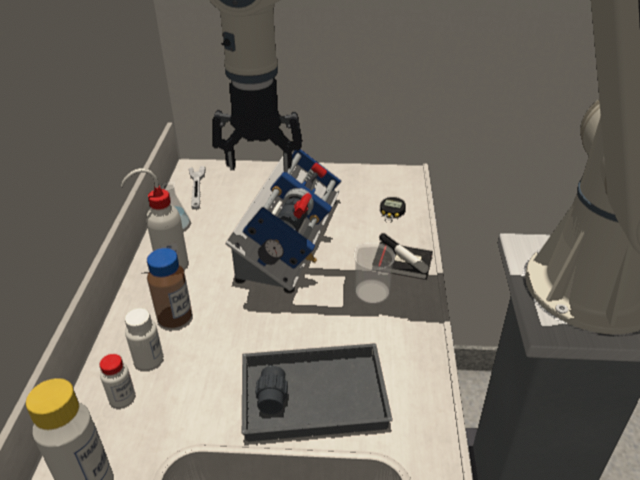

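View pics/wrist0.png

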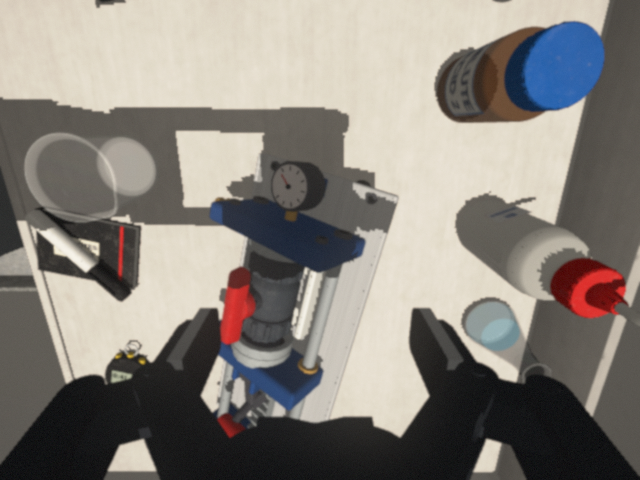

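The wrist view shows the fixed head at the top (~285,235), the red lever at (236,305), and the knob partly hidden at (230,428). The clamp is yawed somewhat. The side view shows the lever at (303,207), the knob at (319,170), and the tray at (315,390) with the union at its far end (270,390).

```bash
python3 - <<'E'
import numpy as np,cv2
for n in ["scene","side","wrist"]:
    z=np.load(f"/tmp/{n}0.npz");W=z["W"];F=z["F"]
    h=cv2.cvtColor(F,cv2.COLOR_RGB2HSV)
    red=(((h[...,0]<6)|(h[...,0]>174))&(h[...,1]>170)&(h[...,2]>70)).astype(np.uint8)
    k,l,st,c=cv2.connectedComponentsWithStats(red)
    for i in range(1,k):
        if st[i,4]<25: continue
        P=W[l==i];P=P[~np.isnan(P[:,0])]
        if len(P)<10: continue
        m=np.median(P,0); Q=P[np.linalg.norm(P-m,axis=1)<60]
        u,s,v=np.linalg.svd(Q-Q.mean(0),full_matrices=False)
        print(n,st[i],c[i].round(),m.round(),"dir",v[0].round(2),Q.min(0).round(),Q.max(0).round())
# plate plane: wrist view, blue head
z=np.load("/tmp/side0.npz");W=z["W"];F=z["F"]
h=cv2.cvtColor(F,cv2.COLOR_RGB2HSV)
b=(h[...,0]>100)&(h[...,0]<125)&(h[...,1]>120)
b[:145]=0;b[280:]=0;b[:,:240]=0;b[:,350:]=0
k,l,st,c=cv2.connectedComponentsWithStats(b.astype(np.uint8))
for i in range(1,k):
    if st[i,4]>80:
        P=W[l==i];P=P[~np.isnan(P[:,0])];print(st[i],P.min(0).round(),P.max(0).round())
        # front face normal by robust svd
        Q=P
        for _ in range(8):
            m=Q.mean(0);n_=np.linalg.svd(Q-m,full_matrices=False)[2][2];e=abs((P-m)@n_);Q=P[e<max(2,np.percentile(e,60))]
        print("normal",n_.round(3),len(Q),m.round())
E
```

```text
scene [168 168  13  10 109] [174. 172.] [813. 299.  86.] dir [-0.98  0.05 -0.18] [799. 285.  76.] [834. 315.  92.]
scene [347 196  11   7  58] [352. 199.] [550. -78. 136.] dir [0.18 0.98 0.03] [543. -89. 125.] [554. -66. 143.]
scene [408 196   8  13  96] [412. 202.] [ 533. -207.  119.] dir [-0.78  0.13 -0.61] [ 522. -217.  103.] [ 548. -200.  130.]
side [312 163  15  14 113] [319. 169.] [ 537. -202.  114.] dir [-0.82  0.19 -0.54] [ 522. -215.  101.] [ 552. -193.  127.]
side [148 187  22  22 356] [159. 198.] [818. -15. 163.] dir [-0.46  0.55 -0.7 ] [802. -43. 146.] [842.  -4. 183.]
side [294 194  17  24 222] [301. 205.] [559. -50. 133.] dir [ 0.21  0.98 -0.02] [546. -94. 112.] [573. -20. 139.]
side [100 355  22  20 346] [111. 364.] [819. 306.  83.] dir [-0.56  0.81 -0.16] [804. 287.  72.] [835. 318.  87.]
wrist [118 227   6  52 178] [121. 252.] [400. -53.  15.] dir [-0.22 -0.97 -0.  ] [391. -86.  12.] [409. -22.  17.]
wrist [ 551  259   74   59 3230] [588. 288.] [813. -20. 166.] dir [ 0.38 -0.65  0.66] [800. -45. 146.] [839.  -6. 185.]
wrist [ 221  284   34   60 1271] [236. 312.] [560. -58. 136.] dir [-0.28 -0.96  0.03] [545. -88. 108.] [574. -34. 140.]
wrist [218 415  25  22 265] [229. 426.] [ 538. -201.  117.] dir [ 0.8  -0.2   0.56] [ 525. -207.  105.] [ 551. -198.  125.]
[292 149  24  22 200] [ 549. -280.   73.] [601.  16. 290.]
normal [ 0.869  0.309 -0.387] 119 [ 571. -256.  106.]
[273 172  58  49 628] [ 509. -156.   50.] [625.  11. 244.]
normal [-0.193 -0.981 -0.037] 374 [ 568. -123.  102.]
[317 172  23  14 122] [ 496. -265.   42.] [ 545. -248.   74.]
normal [ 0.213  0.972 -0.096] 73 [ 521. -257.   57.]
[ 244  208   71   60 1586] [533. -13.  34.] [665.  25. 154.]
normal [-0.224 -0.975 -0.005] 1041 [600.   9.  99.]
```

```bash
python3 - <<'E'
import cv2
a=cv2.imread("pics/side0.png")[140:300,220:360];cv2.imwrite("pics/s0c.png",cv2.resize(a,None,fx=4,fy=3.7,interpolation=cv2.INTER_CUBIC))
E
```

```text
(no output)
```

View pics/s0c.png

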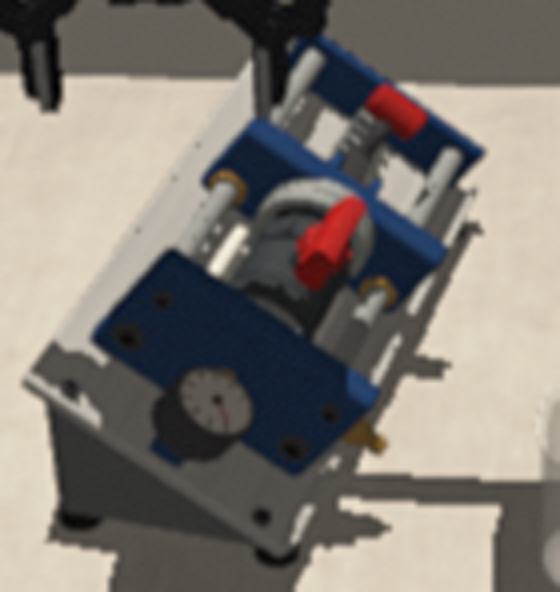

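```bash
cat >> h.py <<'E'
phi=-0.222
BX=np.array([np.cos(phi)*np.cos(.6109),np.sin(phi)*np.cos(.6109),np.sin(.6109)])
BY=np.array([-np.sin(phi),np.cos(phi),0]); BZ=np.cross(BX,BY); RB=np.stack([BX,BY,BZ],1)
E
python3 - <<'E'
from h import *
def st(n,roi,red=True):
    z=np.load(f"/tmp/{n}0.npz");W=z["W"];F=z["F"];h=cv2.cvtColor(F,cv2.COLOR_RGB2HSV)
    m=((h[...,0]<6)|(h[...,0]>174))&(h[...,1]>150)&(h[...,2]>60)
    a,b,c,d=roi;M=np.zeros_like(m);M[b:d,a:c]=m[b:d,a:c]
    P=W[M];P=P[~np.isnan(P[:,0])]@RB
    P=P[np.linalg.norm(P-np.median(P,0),axis=1)<50]
    print(n,len(P),"pct 3,10,50,90,97\n",np.percentile(P,[3,10,50,90,97],axis=0).T.round(1))
print("lever");st("side",(285,185,320,225));st("wrist",(215,275,260,350));st("scene",(340,190,365,210))
print("knob");st("side",(305,155,335,185));st("wrist",(210,405,250,440));st("scene",(400,190,420,212))
print(RB.round(3))
E
```

```text
lever
side 236 pct 3,10,50,90,97
 [[ 519.9  524.8  531.8  537.5  540.5]
 [  41.4   48.6   75.   101.3  103.1]
 [-224.3 -218.6 -209.6 -206.5 -205. ]]
wrist 1503 pct 3,10,50,90,97
 [[ 527.9  530.   536.7  539.8  542.4]
 [  39.1   44.5   70.1   91.7   97.8]
 [-221.4 -216.3 -208.1 -204.6 -204.2]]
scene 72 pct 3,10,50,90,97
 [[ 525.   526.2  530.2  535.2  536. ]
 [  35.3   37.4   46.1   54.6   56.9]
 [-216.  -212.9 -206.9 -203.4 -201.2]]
knob
side 113 pct 3,10,50,90,97
 [[ 517.6  519.2  531.4  543.3  544.8]
 [ -88.9  -85.9  -78.5  -74.6  -73.4]
 [-240.1 -237.7 -231.7 -227.5 -225.6]]
wrist 289 pct 3,10,50,90,97
 [[ 520.5  522.9  533.2  542.1  544.1]
 [ -80.8  -80.1  -77.8  -76.4  -76. ]
 [-238.7 -236.6 -231.2 -227.4 -226.6]]
scene 99 pct 3,10,50,90,97
 [[ 519.3  521.1  531.9  542.3  544.4]
 [ -92.9  -92.2  -85.4  -79.   -77.9]
 [-234.6 -232.3 -226.9 -223.8 -221.7]]
[[ 0.799  0.22  -0.56 ]
 [-0.18   0.975  0.126]
 [ 0.574  0.     0.819]]
```

The lever, knob, bed and rear head face all agree with the given sizes. The bed yaw is about -0.222 and the knob centre is at about (539,-206,112). I'll pinch the knob with the jaws along bed x in plan. Next I turn and go above it.

>>> servo_tool --rows '[[[-1.7,-4.1,0],-0.045,5.2],[[-1.7,-4.1,0],-0.045,5.2],[[-1.7,-4.1,0],-0.044,5.2],[[-1.7,-4.1,0],-0.044,5.2],[[-1.7,-4.1,-2.0],-0.044,5.2]]' --squeeze 30

```text
clock: 0.57
eef_pos: [547.2, -191.4, 227.7]
tcp_rot: [3.137, 0.001, 1.347]
contact_force: [2.3, 0.2, -0.7]
opening: 0.611
```

>>> servo_tool --rows '[[[0,0,0],0,5.2],[[0,0,0],0,5.2]]'

```text
clock: 0.73
eef_pos: [545.2, -190.6, 224.3]
tcp_rot: [-3.14, -0.0, 1.345]
contact_force: [0.6, 0.8, -0.1]
opening: 0.613
```

```bash
python3 - <<'E'
from h import *
for n in ["side","wrist"]:
    d,f,T=cam(n); save(d,n+"1"); np.savez(f"/tmp/{n}1.npz",W=cloud(d,f,T),F=d["frame"])
    W=cloud(d,f,T);h=cv2.cvtColor(d["frame"],cv2.COLOR_RGB2HSV)
    red=(((h[...,0]<6)|(h[...,0]>174))&(h[...,1]>150)&(h[...,2]>60)).astype(np.uint8)
    k,l,st,c=cv2.connectedComponentsWithStats(red)
    for i in range(1,k):
        if st[i,4]<60: continue
        P=W[l==i];P=P[~np.isnan(P[:,0])]
        if len(P)<10: continue
        P=P@RB;P=P[np.linalg.norm(P-np.median(P,0),axis=1)<50]
        print(n,st[i],np.percentile(P,[3,50,97],axis=0).T.round(1).tolist())
E
```

```text
side [312 164  14  13 107] [[517.6, 531.6, 544.6], [-85.6, -79.0, -73.3], [-240.7, -232.4, -226.8]]
side [148 186  22  23 371] [[732.6, 749.8, 767.3], [144.9, 164.8, 176.6], [-342.4, -327.0, -314.5]]
side [294 193  18  25 251] [[520.2, 531.9, 540.4], [40.7, 74.6, 103.1], [-223.0, -209.4, -205.5]]
side [100 354  22  21 365] [[632.9, 646.3, 659.6], [461.9, 477.8, 490.1], [-360.4, -352.3, -344.4]]
wrist [ 269    0   44  105 3286] [[527.4, 536.4, 542.3], [35.9, 63.3, 85.3], [-221.9, -207.9, -204.1]]
wrist [126  72  17  73 321] [[334.9, 337.7, 339.6], [6.3, 39.1, 65.8], [-220.6, -218.6, -217.3]]
wrist [300 258  29  21 206] [[531.8, 541.9, 546.5], [-87.5, -80.6, -76.9], [-236.9, -228.6, -225.0]]
```

View pics/wrist1.png

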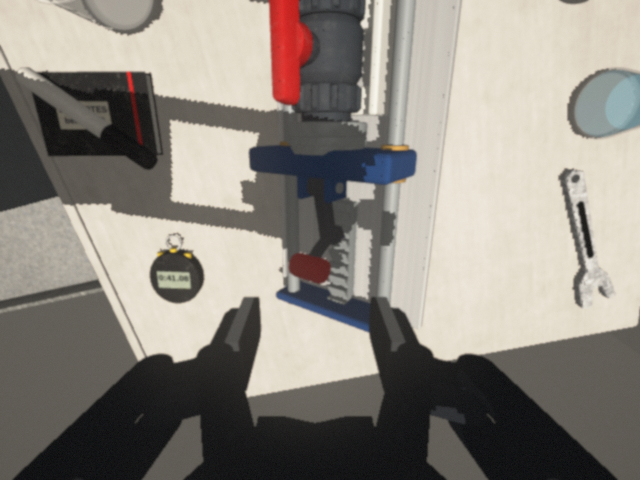

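The wrist view shows the knob at (310,267), lined up with the jaws, and nothing beside it. I descend.

>>> servo_tool --rows '[[[-0.62,-1.55,0],0,5.2],[[0,0,-2.0],0,5.2],[[0,0,-2.5],0,5.2],[[0,0,-2.5],0,5.2],[[0,0,-1.0],0,5.2]]'

```text
clock: 1.25
eef_pos: [539.8, -202.7, 142.7]
tcp_rot: [-3.139, -0.001, 1.351]
contact_force: [-0.2, 1.0, -0.1]
opening: 0.611
```

>>> servo_tool --rows '[[[0,0,0],0,5.2],[[0,0,0],0,5.2]]'

```text
clock: 1.42
eef_pos: [541.0, -203.8, 145.5]
tcp_rot: [-3.141, -0.0, 1.35]
contact_force: [0.7, 0.2, 0.1]
opening: 0.604
```

```bash
python3 - <<'E'
from h import *
for n in ["side","wrist"]:
    d,f,T=cam(n); save(d,n+"2")
a=cv2.imread("pics/side2.png")[100:260,240:400];b=cv2.imread("pics/wrist2.png")
cv2.imwrite("pics/c2.png",np.hstack([cv2.resize(a,(480,480),interpolation=2),b[:,80:560]])[:, :960][::1] if 0 else cv2.resize(np.hstack([cv2.resize(a,(480,480),interpolation=2),b[:,80:560]]),(800,400)))
E
```

```text
(no output)
```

View pics/c2.png

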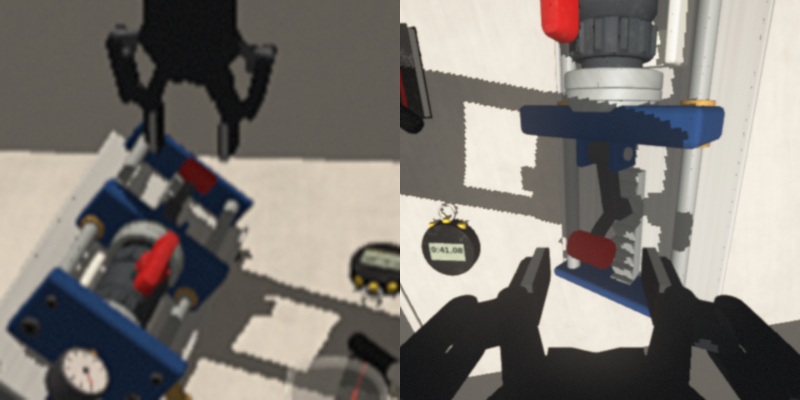

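The view shows the knob between the open fingers in plan. Its visible top lies about 6 mm robot-side of its centre because of the slope, as expected. I go down to grip height.

>>> servo_tool --rows '[[[-0.25,-0.25,-1.0],0,5.2],[[0,0,-1.3],0,5.2],[[0,0,-1.2],0,5.2],[[0,0,-0.4],0,5.2],[[0,0,0],0,5.2]]'

```text
clock: 1.93
eef_pos: [537.1, -206.9, 105.0]
tcp_rot: [-3.14, -0.0, 1.349]
contact_force: [0.4, 0.2, 0.4]
opening: 0.603
```

```bash
python3 - <<'E'
from h import *
s=r.sense();print(s["eef_pos"],s["contact_force"])
for n in ["side","wrist"]:
    d,f,T=cam(n); save(d,n+"3")
a=cv2.imread("pics/side3.png")[100:260,240:400];b=cv2.imread("pics/wrist3.png")
cv2.imwrite("pics/c3.png",cv2.resize(np.hstack([cv2.resize(a,(480,480),interpolation=2),b[:,80:560]]),(800,400)))
E
```

```text
[ 537.11441339 -206.86710286  104.98062432] [0.39392451 0.15480104 0.44153292]
```

View pics/c3.png

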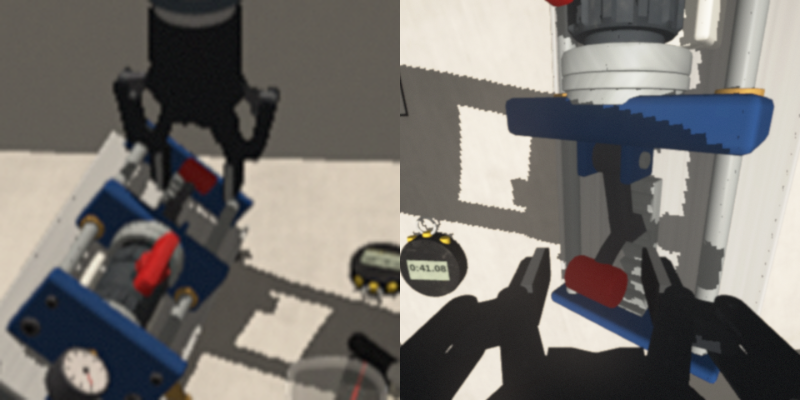

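The knob sits between the pads at (590,280). I close.

>>> servo_tool --rows '[[[0,0,0],0,4.0],[[0,0,0],0,2.5],[[0,0,0],0,2.0],[[0,0,0],0,2.0],[[0,0,0],0,2.0]]' --squeeze 35

```text
clock: 2.45
eef_pos: [537.7, -207.2, 107.0]
tcp_rot: [-3.141, 0.0, 1.349]
contact_force: [-2.2, 0.6, 5.8]
opening: 0.374
```

>>> servo_tool --rows '[[[0,0,0],0,2.0],[[0,0,0],0,2.0]]'

```text
clock: 2.62
eef_pos: [537.8, -207.2, 107.0]
tcp_rot: [-3.142, 0.0, 1.349]
contact_force: [-3.1, 0.0, 5.3]
opening: 0.372
```

```bash
python3 - <<'E'
from h import *
for n in ["side","wrist"]:
    d,f,T=cam(n); save(d,n+"4")
a=cv2.imread("pics/side4.png")[100:260,240:400];b=cv2.imread("pics/wrist4.png")
cv2.imwrite("pics/c4.png",cv2.resize(np.hstack([cv2.resize(a,(480,480),interpolation=2),b[:,80:560]]),(800,400)))
for t in (.1,.2,.3,.4,.45):
    a=np.arctan2(16,63)+t; rr=np.hypot(16,63); dy=63-rr*np.cos(a); dz=rr*np.sin(a)-16
    print(t,dy.round(1),dz.round(1),(RB@[0,dy,dz]).round(1))
print("pull36",(RB@[0,-36,0]).round(1))
E
```

```text
0.1 1.9 6.2 [-3.1  2.6  5.1]
0.2 4.4 12.2 [-5.8  5.9 10. ]
0.3 7.5 17.9 [-8.4  9.6 14.7]
0.4 11.2 23.3 [-10.6  13.9  19.1]
0.45 13.2 25.8 [-11.5  16.2  21.1]
pull36 [ -7.9 -35.1   0. ]
```

View pics/c4.png

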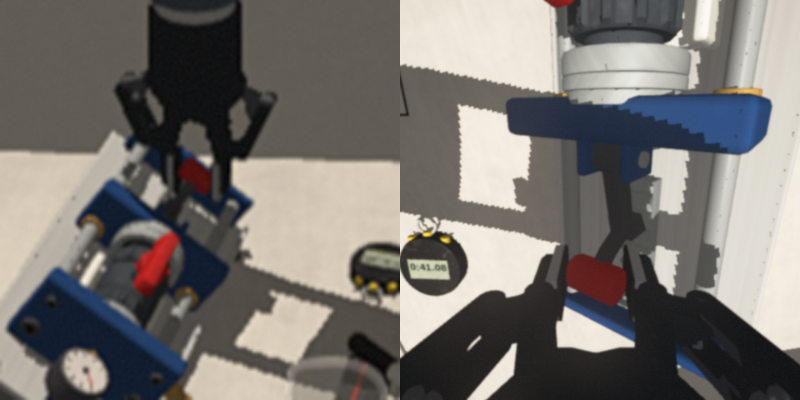

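The knob is pinched: opening 0.37 and the pads are on both ends. I lift the pawl along its arc to about 0.4 rad.

>>> servo_tool --rows '[[[-0.31,0.26,0.51],0,2.0],[[-0.27,0.33,0.49],0,2.0],[[-0.26,0.37,0.47],0,2.0],[[-0.22,0.43,0.44],0,2.0],[[0,0,0],0,2.0]]'

```text
clock: 3.13
eef_pos: [528.0, -193.1, 126.6]
tcp_rot: [3.139, 0.0, 1.349]
contact_force: [2.2, -1.7, 0.5]
opening: 0.359
```

```bash
python3 - <<'E'
from h import *
s=r.sense();print(s["eef_pos"],s["contact_force"],s["opening"])
for n in ["side","wrist"]:
    d,f,T=cam(n); save(d,n+"5")
a=cv2.imread("pics/side5.png")[100:260,240:400];b=cv2.imread("pics/wrist5.png")
cv2.imwrite("pics/c5.png",cv2.resize(np.hstack([cv2.resize(a,(480,480),interpolation=2),b[:,80:560]]),(800,400)))
E
```

```text
[ 527.99220954 -193.08265514  126.55170175] [ 2.2388369  -1.68167551  0.5322127 ] 0.3586751932161705
```

View pics/c5.png

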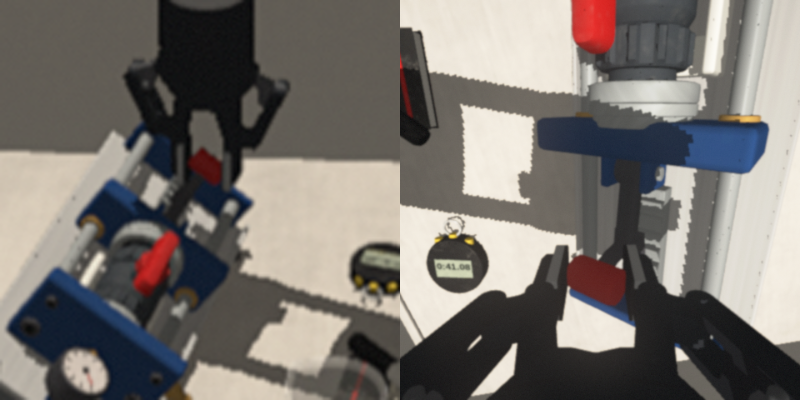

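The pawl is up: its arm stands clear of the rack and the knob is still between the pads. I draw the bar back.

>>> servo_tool --rows '[[[-0.11,-0.49,0],0,2.0],[[-0.16,-0.7,0],0,2.0],[[-0.18,-0.8,0],0,2.0],[[-0.18,-0.8,0],0,2.0],[[-0.09,-0.4,0],0,2.0]]'

```text
clock: 3.65
eef_pos: [521.2, -225.5, 125.4]
tcp_rot: [3.14, -0.001, 1.349]
contact_force: [6.0, 4.3, 0.1]
opening: 0.366
```

```bash
python3 - <<'E'
from h import *
s=r.sense();print(s["eef_pos"],s["contact_force"],s["opening"])
for n in ["side","wrist"]:
    d,f,T=cam(n); save(d,n+"6")
a=cv2.imread("pics/side6.png")[100:260,240:400];b=cv2.imread("pics/wrist6.png")
cv2.imwrite("pics/c6.png",cv2.resize(np.hstack([cv2.resize(a,(480,480),interpolation=2),b[:,80:560]]),(800,400)))
E
```

```text
[ 521.17313647 -225.50580031  125.44461   ] [5.97668411 4.26084871 0.07547178] 0.36559824655764944
```

View pics/c6.png

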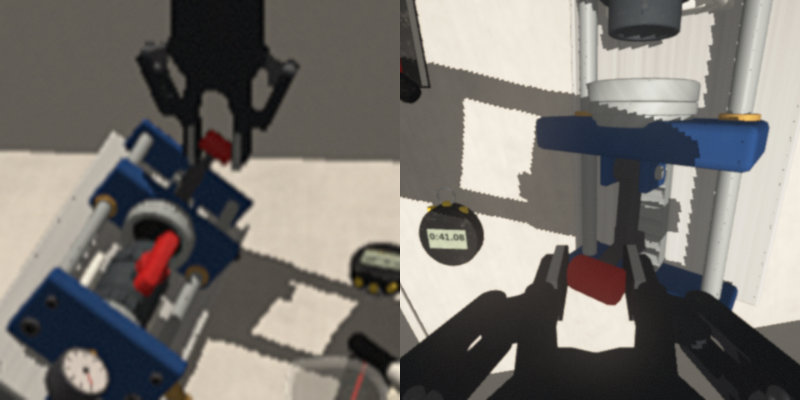

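The bar and its cup are clear of the valve and about 33 mm back. I add 5 mm more.

>>> servo_tool --rows '[[[-0.07,-0.3,0],0,2.0],[[-0.05,-0.2,0],0,2.0],[[0,0,0],0,2.0]]'

```text
clock: 4.0
eef_pos: [520.0, -230.2, 125.5]
tcp_rot: [3.14, -0.0, 1.349]
contact_force: [5.4, -0.1, 2.7]
opening: 0.367
```

```bash
python3 - <<'E'
from h import *
s=r.sense();print(s["eef_pos"],s["contact_force"],s["opening"])
d,f,T=cam("side");save(d,"side7");W=cloud(d,f,T);h=cv2.cvtColor(d["frame"],cv2.COLOR_RGB2HSV)
b=(h[...,0]>100)&(h[...,0]<125)&(h[...,1]>120)
P=(W@RB)
for roi in [(260,150,335,215)]:
    m=np.zeros_like(b);m[roi[1]:roi[3],roi[0]:roi[2]]=b[roi[1]:roi[3],roi[0]:roi[2]]
    Y=P[m][:,1];Y=Y[~np.isnan(Y)];print(np.histogram(Y,bins=np.arange(-170,150,5)))
Y=(np.load("/tmp/side0.npz")["W"]@RB)[m][:,1]
h0=cv2.cvtColor(np.load("/tmp/side0.npz")["F"],cv2.COLOR_RGB2HSV);b0=(h0[...,0]>100)&(h0[...,0]<125)&(h0[...,1]>120)
Y=(np.load("/tmp/side0.npz")["W"]@RB)[150:215,260:335][b0[150:215,260:335]][:,1];print(np.histogram(Y[~np.isnan(Y)],bins=np.arange(-170,150,5))[0])
E
```

```text
[ 519.97857275 -230.18574583  125.54601462] [ 5.39557386 -0.10852518  2.74844013] 0.3672721951105724
(array([  0,   0,   0,   0,   0,  13, 214, 143,   5,   0,   0,   0,   0,
         2,   3,   0,   0,   0,   0,   1,   2,   4,   4,   1,  33,  70,
        87, 306,  86,   0,   0,   0,   0,   0,   0,   0,   0,   0,   0,
         0,   0,   0,   0,   0,   0,   0,   0,   0,   0,   0,   0,   0,
         0,   0,   0,   0,   0,   0,   1,  15,  16,  20,   7]), array([-170, -165, -160, -155, -150, -145, -140, -135, -130, -125, -120,
       -115, -110, -105, -100,  -95,  -90,  -85,  -80,  -75,  -70,  -65,
        -60,  -55,  -50,  -45,  -40,  -35,  -30,  -25,  -20,  -15,  -10,
         -5,    0,    5,   10,   15,   20,   25,   30,   35,   40,   45,
         50,   55,   60,   65,   70,   75,   80,   85,   90,   95,  100,
        105,  110,  115,  120,  125,  130,  135,  140,  145]))
[  0   0   0   0   0  11 171 113   0   0   0   0   0   0   0   0   0   0
   0   0   0   0   0   0   0   0   0   0   5   7   3  19  63  77 219 201
   2   0   0   0   0   0   0   0   0   0   0   0   0   0   0   0   0   0
   0   0   0   0   0  12  16  28   4]
```

The side-camera depth puts the bar's front face about 37 mm back. I lower the pawl most of the way, release it and rise.

>>> servo_tool --rows '[[[0.22,-0.43,-0.44],0,2.0],[[0.26,-0.37,-0.47],0,2.0],[[0,0,0],0,5.0],[[0.3,-0.06,0],0,6.0],[[0.2,-0.04,0],0,6.0]]'

```text
clock: 4.47
eef_pos: [528.1, -238.8, 115.6]
tcp_rot: [-3.14, -0.0, 1.348]
contact_force: [-0.1, -0.6, 0.1]
opening: 0.7
```

>>> servo_tool --rows '[[[0,0,0.6],0,6.0],[[0,0,2.0],0,6.0],[[0,0,3.0],0.1,7.7],[[0,2.0,3.0],0.12,7.7],[[0,3.0,2.5],0.12,7.7]]'

```text
clock: 4.88
eef_pos: [528.8, -190.2, 229.4]
tcp_rot: [3.141, 0.001, 1.692]
contact_force: [0.9, 0.6, -0.1]
opening: 0.903
```

```bash
python3 - <<'E'
from h import *
s=r.sense();print(s["eef_pos"],s["tcp_rot"],s["contact_force"],s["opening"])
d,f,T=cam("side"); save(d,"side8")
a=cv2.imread("pics/side8.png")[130:310,220:400];cv2.imwrite("pics/c8.png",cv2.resize(a,(600,600),interpolation=2))
E
```

```text
[ 528.84280544 -190.16253761  229.40246478] [3.14072613e+00 1.06156810e-03 1.69209568e+00] [ 0.88902969  0.55277278 -0.11616557] 0.9031004673004355
```

View pics/c8.png

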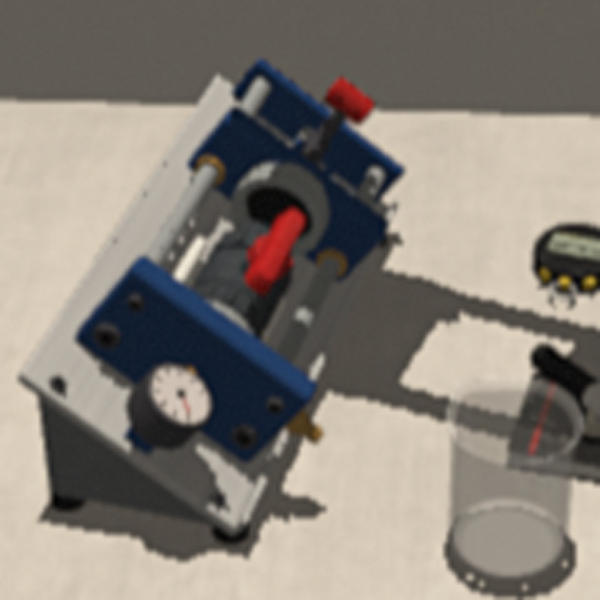

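The valve is still seated in the fixed cup and the bar cup is well clear. The grip, at (350,100), still looks raised, perhaps still falling. I turn the jaws along the clamp axis and go over the lever to pinch it by its ends.

>>> servo_tool --rows '[[[0.3,1.36,0],0.123,7.9],[[0.3,1.36,0],0.123,7.9],[[0.3,1.36,0],0.123,7.9],[[0.3,1.36,0],0.123,7.9],[[0.3,1.36,0],0.123,7.9]]'

```text
clock: 5.35
eef_pos: [543.5, -120.3, 227.4]
tcp_rot: [-3.141, -0.0, 2.309]
contact_force: [0.4, 0.1, -0.7]
opening: 0.927
```

>>> servo_tool --rows '[[[0.3,1.36,0],0.123,7.9],[[0.3,1.36,0],0.123,7.9],[[0.3,1.36,0],0.123,7.9],[[0.3,1.36,0],0.123,7.9],[[0.3,1.36,0],0.12,7.9]]'

```text
clock: 5.77
eef_pos: [558.5, -52.3, 227.4]
tcp_rot: [-3.142, -0.0, 2.921]
contact_force: [-0.7, -0.2, -0.2]
opening: 0.926
```

>>> servo_tool --rows '[[[0,0,-2.0],0,7.9],[[0,0,0],0,7.9]]'

```text
clock: 5.93
eef_pos: [557.1, -52.1, 205.0]
tcp_rot: [-3.141, -0.004, 2.917]
contact_force: [-1.2, -0.2, -0.8]
opening: 0.923
```

```bash
cat >> h.py <<'E'
def look(k,roi=(130,310,220,400)):
    s=r.sense();print(s["clock"],s["eef_pos"].round(1),s["tcp_rot"].round(3),s["contact_force"].round(1),s["opening"].round(3))
    ims=[]
    for n in ["side","wrist"]:
        d,f,T=cam(n); save(d,n+str(k)); np.savez(f"/tmp/{n}{k}.npz",W=cloud(d,f,T),F=d["frame"])
        ims.append(d["frame"][:,:,::-1])
    a=cv2.resize(np.ascontiguousarray(ims[0][roi[0]:roi[1],roi[2]:roi[3]]),(480,480),interpolation=2)
    cv2.imwrite(f"pics/c{k}.png",cv2.resize(np.hstack([a,ims[1][:,80:560]]),(800,400)))
E
python3 - <<'E'
from h import *
look(9)
E
```

```text
Traceback (most recent call last):
  File "h.py", line 20, in look
    s=r.sense();print(s["clock"],s["eef_pos"].round(1),s["tcp_rot"].round(3),s["contact_force"].round(1),s["opening"].round(3))
                                                                                                         ^^^^^^^^^^^^^^^^^^
AttributeError: 'float' object has no attribute 'round'
```

```bash
sed -i 's/s\["opening"\].round(3)/round(float(s["opening"]),3)/' h.py
python3 - <<'E'
from h import *
look(9)
E
```

```text
5.9333 [557.1 -52.1 205. ] [-3.141 -0.004  2.917] [-1.2 -0.2 -0.8] 0.923
```

View pics/c9.png

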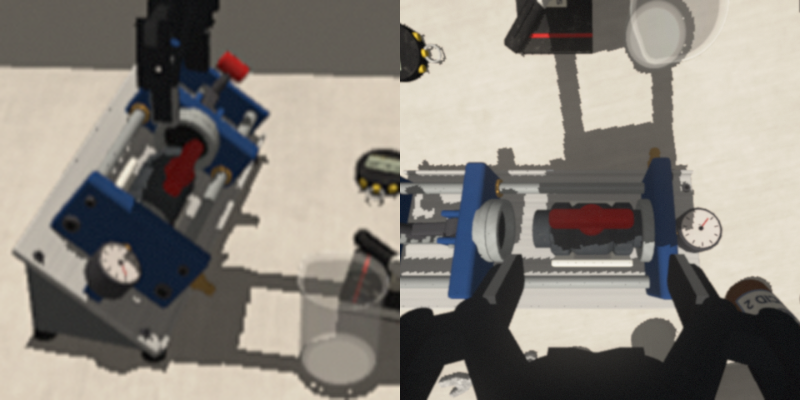

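```bash
python3 - <<'E'
from h import *
for n in ["side","wrist"]:
    z=np.load(f"/tmp/{n}9.npz");W=z["W"];F=z["F"];h=cv2.cvtColor(F,cv2.COLOR_RGB2HSV)
    red=(((h[...,0]<6)|(h[...,0]>174))&(h[...,1]>140)&(h[...,2]>40))
    P=W[red];P=P[~np.isnan(P[:,0])];B=P@RB
    m=(abs(B[:,0]-532)<25)&(abs(B[:,1]-70)<50)&(abs(B[:,2]+210)<20)
    B=B[m];t=B[B[:,2]>-209]
    print(n,len(B),np.percentile(B,[1,5,50,95,99],axis=0).T.round(1).tolist())
    print(" top",np.percentile(t,[2,50,98],axis=0).T.round(1).tolist())
    for lo in (35,60,85): 
        q=t[abs(t[:,1]-lo-10)<8]; print("  x mid at y",lo+10,np.median(q[:,0]).round(1) if len(q) else None, np.median(q[:,2]).round(1))
s=r.sense();print((s["eef_pos"]@RB).round(1))
E
```

```text
side 241 [[519.4, 523.3, 531.8, 539.9, 541.4], [39.0, 42.9, 75.6, 102.9, 104.1], [-225.3, -219.7, -209.5, -206.1, -204.9]]
 top [[524.6, 530.0, 535.6], [39.6, 74.0, 102.6], [-208.9, -207.4, -204.9]]
  x mid at y 45 530.4 -207.5
  x mid at y 70 529.2 -207.0
  x mid at y 95 530.0 -207.6
wrist 2548 [[519.7, 524.8, 532.7, 539.4, 542.2], [36.2, 39.4, 67.6, 96.4, 99.8], [-218.2, -214.9, -205.7, -204.1, -203.6]]
 top [[524.9, 531.4, 537.0], [36.8, 67.6, 98.7], [-208.5, -205.3, -203.7]]
  x mid at y 45 531.3 -205.2
  x mid at y 70 531.4 -205.2
  x mid at y 95 531.4 -205.4
[ 574.    71.1 -149.4]
```

Both views agree on the lever to within 2–4 mm: centre near (558,-55,132). I centre on it and go down.

>>> servo_tool --rows '[[[0.05,-0.3,0],0,7.9],[[0,0,-2.0],0,7.9],[[0,0,-2.2],0,7.9],[[0,0,-1.8],0,7.9],[[0,0,0],0,7.9]]'

```text
clock: 6.45
eef_pos: [557.4, -56.5, 144.8]
tcp_rot: [-3.141, -0.004, 2.914]
contact_force: [-0.6, 1.0, -0.9]
opening: 0.927
```

```bash
python3 - <<'E'
from h import *
look(10)
E
```

```text
6.45 [557.4 -56.5 144.8] [-3.141 -0.004  2.914] [-0.6  1.  -0.9] 0.927
```

View pics/c10.png

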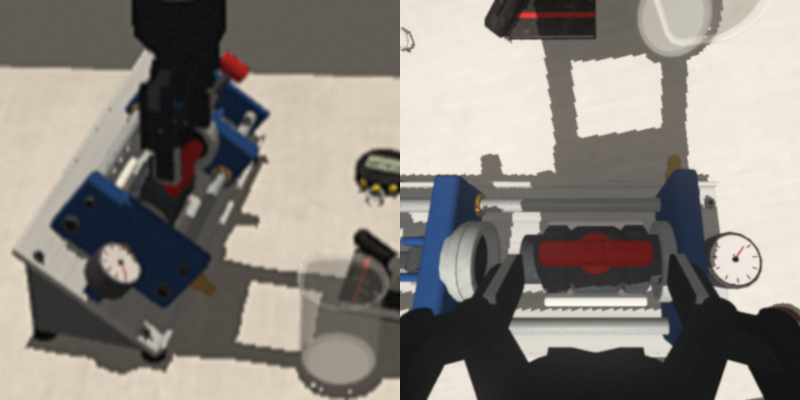

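```bash
python3 - <<'E'
from h import *
s=r.sense();B=R.from_euler('xyz',s["tcp_rot"]).as_matrix();p=s["eef_pos"]
z=np.load("/tmp/wrist10.npz");W=z["W"];F=z["F"]
L=(W-p)@B  # tool coords
for sgn in (-1,1):
    m=(abs(L[...,0])<20)&(L[...,1]*sgn>30)&(L[...,1]*sgn<62)&(L[...,2]>-45)&(L[...,2]<40)&(F.max(-1)<75)
    Q=L[m];i=np.argsort(Q[:,2])[-1:]
    print(sgn,len(Q),np.percentile(Q,[1,10,50,90,99],axis=0).T.round(1).tolist())
h=cv2.cvtColor(F,cv2.COLOR_RGB2HSV)
red=(((h[...,0]<6)|(h[...,0]>174))&(h[...,1]>140)&(h[...,2]>40))
Q=L[red];Q=Q[(abs(Q[:,1])<50)&(Q[:,2]<40)&(abs(Q[:,0])<30)];print("lever tool",np.percentile(Q,[1,50,99],axis=0).T.round(1).tolist())
E
```

```text
-1 3102 [[-18.9, -6.1, 7.7, 12.7, 14.7], [-60.5, -52.3, -40.1, -39.6, -33.8], [-44.8, -43.1, -25.6, -4.9, 38.9]]
1 3985 [[-19.0, -7.2, 6.8, 12.5, 14.5], [34.1, 39.1, 41.1, 58.3, 61.6], [-44.8, -42.1, -18.9, 35.3, 39.6]]
lever tool [[-8.5, 4.9, 10.1], [-32.0, -0.1, 31.4], [8.4, 11.8, 25.3]]
```

```bash
python3 - <<'E'
from h import *
s=r.sense();B=R.from_euler('xyz',s["tcp_rot"]).as_matrix();p=s["eef_pos"]
z=np.load("/tmp/wrist10.npz");W=z["W"];L=(W-p)@B
for sgn in (-1,1):
    Y=L[...,1]*sgn
    m=(Y>38)&(Y<56)&(L[...,0]>2)&(L[...,0]<11)&(L[...,2]>-40)&(L[...,2]<30)
    print(sgn,np.histogram(L[m][:,2],bins=np.arange(-40,32,3)))
E
```

```text
-1 (array([ 65, 211,  82, 143, 123, 114,  96,  98, 107,  79,  79,  59,  36,
        23,   0,   0,   0,   0,   0,   0,   0,   0,   0]), array([-40, -37, -34, -31, -28, -25, -22, -19, -16, -13, -10,  -7,  -4,
        -1,   2,   5,   8,  11,  14,  17,  20,  23,  26,  29]))
1 (array([ 54, 233,  85, 131, 116, 113, 105,  91, 101,  91,  79,  57,  30,
        27,   0,   0,   0,   0,   0,   0,   0,   0,   0]), array([-40, -37, -34, -31, -28, -25, -22, -19, -16, -13, -10,  -7,  -4,
        -1,   2,   5,   8,  11,  14,  17,  20,  23,  26,  29]))
```

The tips stand at +2 mm in tool z, and the lever runs from 8 to 25 mm below the TCP and is centred to within 1 mm. Going down about 16 mm puts the tips at lever mid-height and keeps them above the head.

>>> servo_tool --rows '[[[-0.2,0.05,-0.8],0,7.9],[[0,0,-0.5],0,7.9],[[0,0,-0.3],0,7.9],[[0,0,0],0,7.9]]'

```text
clock: 6.88
eef_pos: [557.0, -55.5, 130.9]
tcp_rot: [-3.142, -0.0, 2.916]
contact_force: [0.3, 0.1, 0.1]
opening: 0.924
```

```bash
python3 - <<'E'
from h import *
look(11)
E
```

```text
6.8833 [557.  -55.5 130.9] [-3.142 -0.     2.916] [0.3 0.1 0.1] 0.924
```

View pics/c11.png

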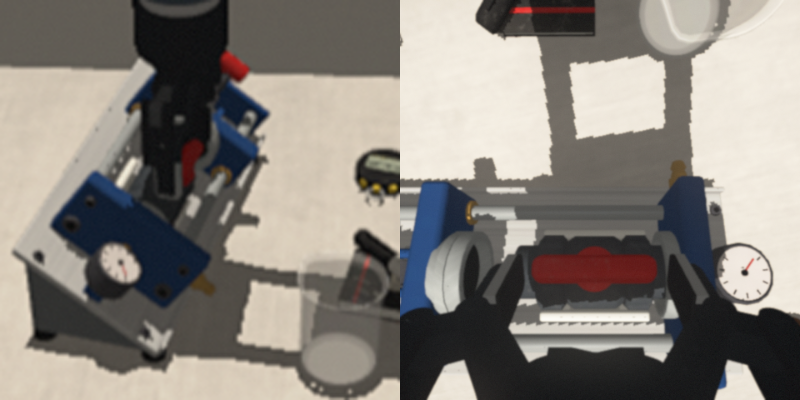

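The lever lies between the finger pads and there is no contact force. I go 3 mm lower, then close gently.

>>> servo_tool --rows '[[[0,0,-0.3],0,7.9],[[0,0,0],0,7.4],[[0,0,0],0,6.8],[[0,0,0],0,6.4],[[0,0,0],0,6.4]]' --squeeze 35

```text
clock: 7.4
eef_pos: [557.2, -55.7, 128.5]
tcp_rot: [-3.141, 0.0, 2.916]
contact_force: [-2.2, -1.3, 4.8]
opening: 0.807
```

>>> servo_tool --rows '[[[0,0,0],0,6.4],[[0,0,0],0,6.4]]'

```text
clock: 7.57
eef_pos: [557.2, -55.7, 128.4]
tcp_rot: [-3.141, 0.0, 2.916]
contact_force: [-2.3, -1.8, 5.1]
opening: 0.805
```

```bash
python3 - <<'E'
from h import *
look(12)
E
```

```text
7.5667 [557.2 -55.7 128.4] [-3.141  0.     2.916] [-2.3 -1.8  5.1] 0.805
```

View pics/c12.png

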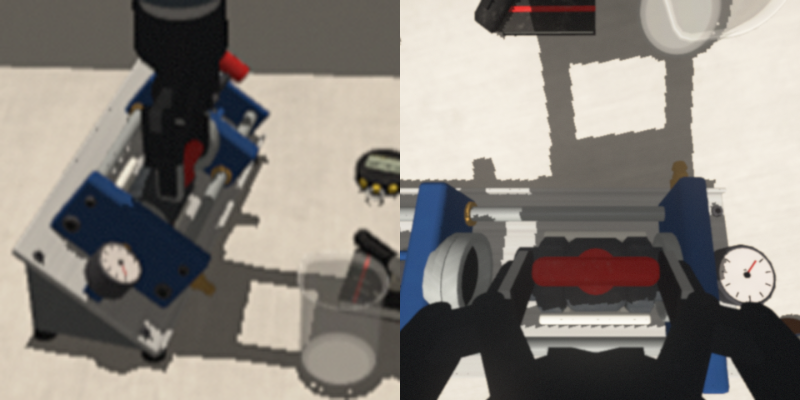

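The lever is held at its ends, with a 68 mm opening. I slide the valve straight along bed -y by about 17 mm.

>>> servo_tool --rows '[[[-0.07,-0.29,0],0,6.4],[[-0.09,-0.41,0],0,6.4],[[-0.1,-0.45,0],0,6.4],[[-0.1,-0.45,0],0,6.4],[[0,0,0],0,6.4]]'

```text
clock: 8.08
eef_pos: [553.5, -71.8, 128.3]
tcp_rot: [3.141, -0.0, 2.916]
contact_force: [-2.8, 2.7, 6.3]
opening: 0.81
```

```bash
python3 - <<'E'
from h import *
look(13)
E
```

```text
8.0833 [553.5 -71.8 128.3] [ 3.141 -0.     2.916] [-2.8  2.7  6.3] 0.81
```

View pics/c13.png

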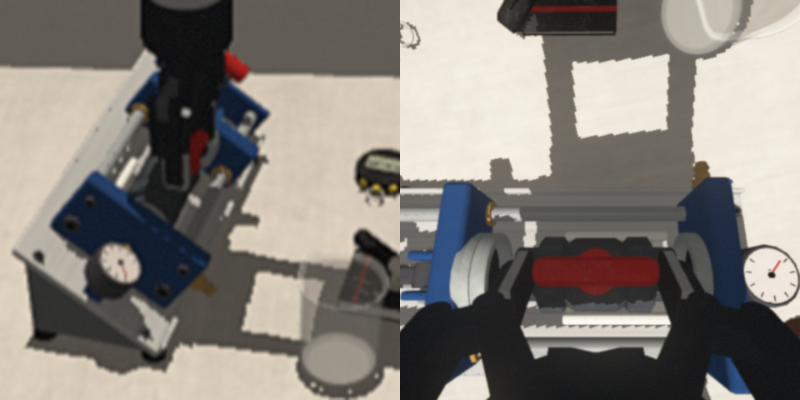

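The valve moved 16.5 mm with the lever unchanged in the grip, and its left end is out of the fixed cup. I lift square to the bed.

>>> servo_tool --rows '[[[-0.28,0.06,0.41],0,6.4],[[-0.42,0.09,0.61],0,6.4],[[-0.56,0.13,0.82],0,6.4],[[-0.7,0.16,1.02],0,6.4],[[-0.7,0.16,1.02],0,6.4]]'

```text
clock: 8.6
eef_pos: [525.9, -65.4, 167.9]
tcp_rot: [-3.141, -0.001, 2.916]
contact_force: [0.0, -0.2, -0.9]
opening: 0.807
```

```bash
python3 - <<'E'
from h import *
look(14)
E
```

```text
8.6 [525.9 -65.4 167.9] [-3.141e+00 -1.000e-03  2.916e+00] [ 0.  -0.2 -0.9] 0.807
```

View pics/c14.png

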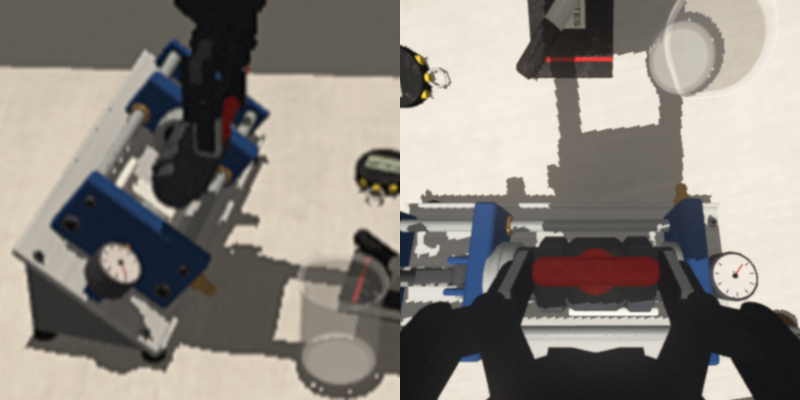

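The valve is out of the cradle and held at the bed's tilt. I lift clear, and measure the tray from the first side picture.

>>> servo_tool --rows '[[[-0.7,0.16,1.02],0,6.4],[[-0.3,0,2.0],0,6.4],[[0,0,2.5],0,6.4],[[0,0,2.5],0,6.4],[[0,0,1.5],0,6.4]]'

```text
clock: 9.12
eef_pos: [517.3, -63.9, 265.1]
tcp_rot: [3.141, 0.002, 2.916]
contact_force: [0.4, 0.5, -1.8]
opening: 0.804
```

```bash
python3 - <<'E'
from h import *
z=np.load("/tmp/side0.npz");W=z["W"];F=z["F"]
g=F.max(-1)
m=(g<95)&(W[...,1]>130)&(W[...,1]<420)&(W[...,0]>250)&(W[...,0]<700)&(W[...,2]>-5)&(W[...,2]<60)
k,l,st,c=cv2.connectedComponentsWithStats(m.astype(np.uint8));i=1+np.argmax(st[1:,4]);print(st[i])
P=W[l==i]
rim=P[(P[:,2]>23)&(P[:,2]<31)]
fl=P[(P[:,2]<7)]
for n,Q in(("rim",rim),("floor",fl)):
    q=Q[:,:2].astype(np.float32); print(n,len(q),q.min(0),q.max(0),cv2.minAreaRect(q))
un=P[P[:,2]>34];print("union",len(un),np.percentile(un,[2,50,98],axis=0).T.round(0).tolist())
print("floor z",np.median(fl[:,2]))
look(15)
E
```

```text
[ 245  345  143   86 4467]
rim 537 [401.4374  194.89777] [631.29663 372.7853 ] ((514.5352783203125, 282.995361328125), (215.53990173339844, 148.546630859375), 9.050813674926758)
floor 1762 [403.13223 183.93575] [630.4091 351.4979] ((517.869873046875, 267.8525085449219), (213.053466796875, 139.70199584960938), 7.9520955085754395)
union 891 [[559.0, 579.0, 600.0], [266.0, 303.0, 329.0], [35.0, 44.0, 51.0]]
floor z 1.2607766367642057
9.1167 [517.3 -63.9 265.1] [3.141e+00 2.000e-03 2.916e+00] [ 0.4  0.5 -1.8] 0.804
```

View pics/c15.png

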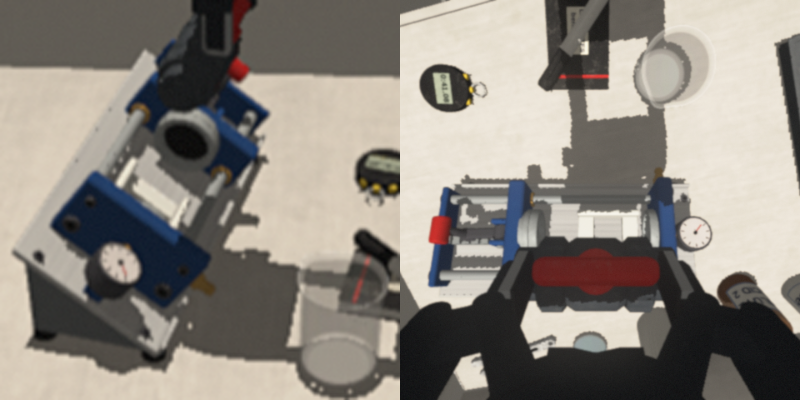

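The tray's long axis is about 8.5° from world x. Its centre is near (516,278) and the union is at its far end, as described. I carry the valve over, turning it so the pipe lies along the tray.

>>> servo_tool --rows '[[[-0.4,2.5,0],-0.12,6.4],[[-0.4,3.3,0],-0.12,6.4],[[-0.4,3.5,0],-0.12,6.4],[[-0.4,3.5,0],-0.12,6.4],[[-0.4,3.5,0],-0.12,6.4]]'

```text
clock: 9.63
eef_pos: [496.2, 96.7, 261.0]
tcp_rot: [-3.14, -0.001, 2.322]
contact_force: [0.7, -0.6, -0.7]
opening: 0.805
```

>>> servo_tool --rows '[[[-0.4,3.5,0],-0.12,6.4],[[-0.4,3.5,0],-0.12,6.4],[[-0.4,3.5,0],-0.12,6.4],[[-0.4,3.3,0],-0.12,6.4],[[-0.4,2.8,0],-0.12,6.4]]'

```text
clock: 10.05
eef_pos: [476.6, 261.0, 261.0]
tcp_rot: [-3.14, 0.0, 1.731]
contact_force: [-0.1, -0.5, -1.2]
opening: 0.807
```

>>> servo_tool --rows '[[[0,0,0],0,6.4],[[0,0,0],0,6.4]]'

```text
clock: 10.22
eef_pos: [476.8, 260.1, 260.9]
tcp_rot: [-3.14, 0.001, 1.74]
contact_force: [-0.1, -1.1, -0.9]
opening: 0.805
```

```bash
python3 - <<'E'
from h import *
look(16,(240,460,220,440))
z=np.load("/tmp/wrist16.npz");W=z["W"]
E
```

```text
10.2167 [476.8 260.1 260.9] [-3.14e+00  1.00e-03  1.74e+00] [-0.1 -1.1 -0.9] 0.805
```

View pics/c16.png

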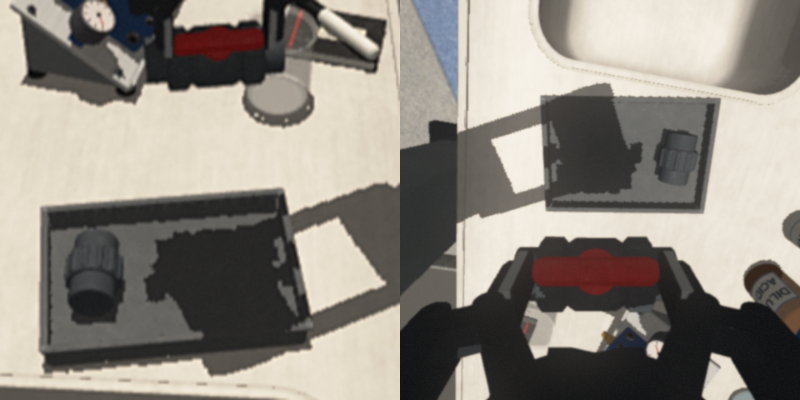

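View pics/side16.png

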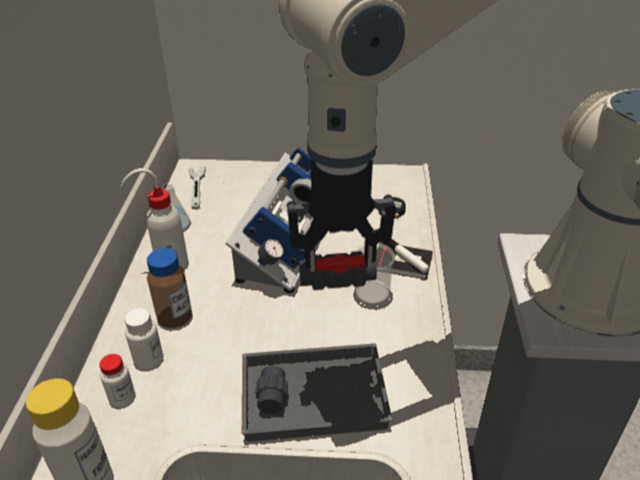

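```bash
python3 - <<'E'
from h import *
def T(n,rim=(20,34)):
    z=np.load(f"/tmp/{n}.npz");W=z["W"];F=z["F"]
    for nm,(a,b) in (("rim",(21,34)),("floor",(-4,9))):
        m=(F.max(-1)<110)&(W[...,2]>a)&(W[...,2]<b)&(W[...,0]>380)&(W[...,0]<660)&(W[...,1]>170)&(W[...,1]<400)
        if nm=="floor": m&=F.max(-1)<100
        k,l,st,c=cv2.connectedComponentsWithStats(cv2.morphologyEx(m.astype(np.uint8),cv2.MORPH_CLOSE,np.ones((3,3))))
        i=1+np.argmax(st[1:,4]);Q=W[(l==i)&m] if nm=="floor" else W[m]
        q=Q[:,:2].astype(np.float32)
        for th in (8.0,9.0):
            e=np.array([np.cos(np.radians(th)),np.sin(np.radians(th))]);nn=np.array([e[1],-e[0]])
            print(n,nm,th,len(q),"ty",np.percentile(q@e,[.3,2,98,99.7]).round(1),"tx",np.percentile(q@nn,[.3,2,98,99.7]).round(1),np.median(Q[:,2]).round(1))
        print(cv2.minAreaRect(q))
T("wrist16");T("side16");T("side0")
E
```

```text
wrist16 rim 8.0 2448 ty [436.9 438.5 655.1 655.8] tx [-285.4 -284.5 -137.7 -137.1] 28.0
wrist16 rim 9.0 2448 ty [440.9 442.4 658.4 659.1] tx [-276.3 -275.8 -128.4 -127.9] 28.0
((511.6784973144531, 285.24114990234375), (219.23431396484375, 149.0689697265625), 8.452820777893066)
wrist16 floor 8.0 11253 ty [443.  445.3 653.5 654.9] tx [-278.  -275.6 -139.3 -137.8] 3.2
wrist16 floor 9.0 11253 ty [447.1 448.8 657.4 658. ] tx [-269.3 -266.9 -129.6 -129. ] 3.2
((519.4356689453125, 280.4389953613281), (220.990478515625, 149.1984100341797), 8.472858428955078)
side16 rim 8.0 1801 ty [439.3 440.4 659.5 660.7] tx [-288.5 -287.6 -136.5 -134.3] 26.1
side16 rim 9.0 1801 ty [443.2 444.2 663.2 663.4] tx [-278.4 -277.4 -126.6 -125.2] 26.1
((515.1223754882812, 285.9055480957031), (221.80335998535156, 154.2208251953125), 8.881091117858887)
side16 floor 8.0 5457 ty [444.8 446.7 653.7 656. ] tx [-262.  -258.6 -138.6 -136.9] 1.0
side16 floor 9.0 5457 ty [448.6 450.1 657.3 659.1] tx [-253.3 -249.9 -129.1 -127.8] 1.0
((518.145751953125, 268.2181396484375), (213.08074951171875, 143.02081298828125), 7.666958332061768)
side0 rim 8.0 1815 ty [439.7 441.  659.6 660.6] tx [-288.6 -287.6 -135.8 -133.8] 26.1
side0 rim 9.0 1815 ty [443.9 444.7 663.1 663.4] tx [-278.4 -277.4 -126.1 -124.4] 26.1
((515.8109130859375, 284.5260009765625), (220.6862030029297, 157.04478454589844), 8.71701431274414)
side0 floor 8.0 6897 ty [444.8 447.5 652.8 655.9] tx [-263.  -260.1 -138.7 -136.9] 1.1
side0 floor 9.0 6897 ty [448.6 450.7 656.  659.1] tx [-252.9 -250.9 -129.3 -127.8] 1.1
((517.302978515625, 269.6128234863281), (212.8438262939453, 139.27053833007812), 8.408080101013184)
```

```bash
python3 - <<'E'
import cv2,numpy as np
a=cv2.imread("pics/side15.png")[120:190,275:345];b=cv2.imread("pics/side14.png")[150:230,270:350]
c=cv2.imread("pics/side16.png")[230:300,290:400]
f=lambda x:np.clip(cv2.resize(x,(400,400 if x.shape[0]==x.shape[1] else 260),interpolation=2).astype(float)*2.2,0,255).astype(np.uint8)
top=np.hstack([f(a)[:300],f(b)[:300]]);bot=np.hstack([f(c),np.zeros((260,400,3),np.uint8)])
cv2.imwrite("pics/z16.png",np.vstack([top,bot]))
E
```

```text
(no output)
```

View pics/z16.png

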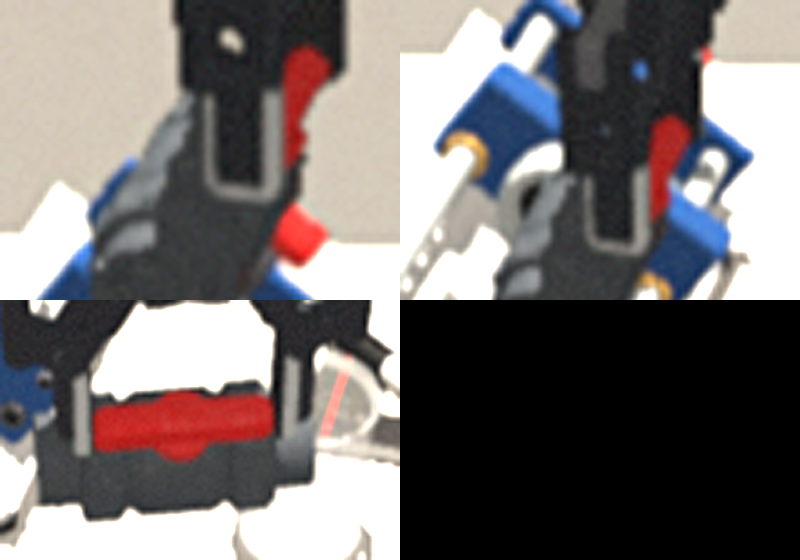

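```bash
python3 - <<'E'
from h import *
d,f,T=cam("scene");save(d,"scene17");W=cloud(d,f,T);np.savez("/tmp/scene17.npz",W=W,F=d["frame"])
a=d["frame"][:,:,::-1];p=np.linalg.inv(T)@np.array([476,260,240,1]);u=int(p[0]/p[2]*f+d["cx"]);v=int(p[1]/p[2]*f+d["cy"]);print(u,v)
c=a[max(v-50,0):v+50,max(u-50,0):u+50];cv2.imwrite("pics/z17.png",np.clip(cv2.resize(c,(600,600),interpolation=2).astype(float)*1.8,0,255).astype(np.uint8))
E
```

```text
189 197
```

View pics/z17.png

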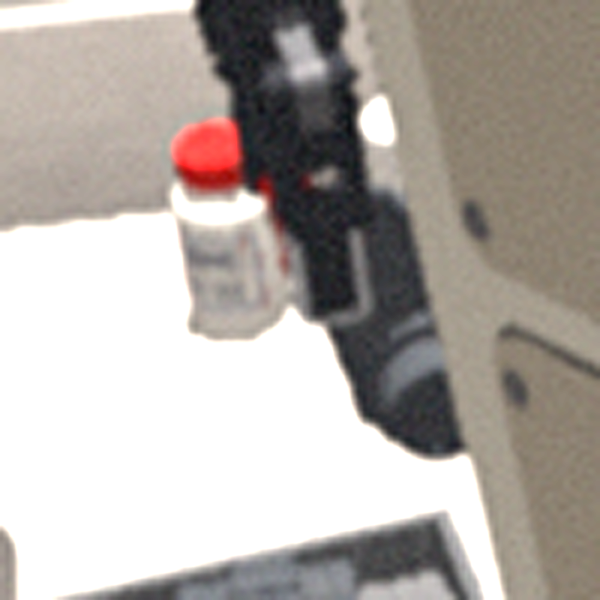

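The scene view shows the valve end-on. It is still tilted about 35° in the grip (lever towards +y, bottom towards -y), with a rounded lower outline. I can't pitch the tool. My plan is to lower the valve into the tray with its bottom facing the tray's +x wall and move gently to that wall, so that it turns upright about the pinch axis before I set it down.

>>> servo_tool --rows '[[[-0.3,2.1,0],-0.02,6.4],[[0,0,-3.5],0,6.4],[[0,0,-4.0],0,6.4],[[0,0,-4.0],0,6.4],[[0,0,-3.0],0,6.4]]' --squeeze 30

```text
clock: 10.78
eef_pos: [474.1, 278.3, 114.6]
tcp_rot: [-3.14, 0.001, 1.716]
contact_force: [-0.4, -0.5, -1.3]
opening: 0.805
```

>>> servo_tool --rows '[[[0,0,0],0,6.4],[[0,0,0],0,6.4]]'

```text
clock: 10.95
eef_pos: [474.3, 278.7, 116.3]
tcp_rot: [-3.138, 0.001, 1.716]
contact_force: [-0.5, 0.5, 0.2]
opening: 0.806
```

```bash
cat >> h.py <<'E'
def tilt(k):
    s=r.sense();B=R.from_euler('xyz',s["tcp_rot"]).as_matrix()
    z=np.load(f"/tmp/wrist{k}.npz");L=(z["W"]-s["eef_pos"])@B;h=cv2.cvtColor(z["F"],cv2.COLOR_RGB2HSV)
    m=((h[...,0]<6)|(h[...,0]>174))&(h[...,1]>130)&(h[...,2]>35)&(abs(L[...,1])<34)&(abs(L[...,2])<40)&(abs(L[...,0])<40)
    Q=L[m]; a=Q[abs(Q[:,1])>14]  # lever away from hub
    # profile x->z, binned
    for lo in range(-24,24,3):
        q=a[(a[:,0]>=lo)&(a[:,0]<lo+3)]
        if len(q)>15: print("  tx",lo+1.5,"z",np.median(q[:,2]).round(1),len(q))
    e=np.array([.989,.148]);n=np.array([.148,-.989]);p=s["eef_pos"][:2];print("ty,tx",(p@e).round(1),(p@n).round(1))
E
python3 - <<'E'
from h import *
look(18,(300,460,220,440));tilt(18)
E
```

```text
10.95 [474.3 278.7 116.3] [-3.138e+00  1.000e-03  1.716e+00] [-0.5  0.5  0.2] 0.806
  tx -22.5 z 14.3 22
  tx -19.5 z 12.3 27
  tx -7.5 z -4.3 119
  tx -4.5 z -7.9 175
  tx -1.5 z -9.0 462
  tx 1.5 z -8.1 738
  tx 4.5 z -5.9 851
  tx 7.5 z -3.4 552
ty,tx 512.5 -206.7
```

View pics/c18.png

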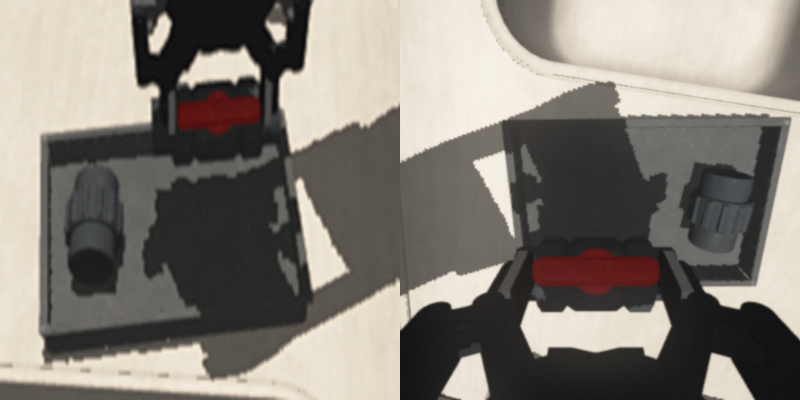

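The lever profile gives a tilt of about 37° with the lever centre at the TCP, and the valve is over the tray's middle. I go down to near the floor.

>>> servo_tool --rows '[[[0,0,-1.5],0,6.4],[[0,0,-1.2],0,6.4],[[0,0,-0.6],0,6.4],[[0,0,0],0,6.4]]'

```text
clock: 11.38
eef_pos: [474.7, 279.9, 83.9]
tcp_rot: [-3.141, 0.0, 1.716]
contact_force: [-0.6, -0.6, -1.6]
opening: 0.806
```

>>> servo_tool --rows '[[[0,0,-0.3],0,6.4],[[0,0,0],0,6.4]]'

```text
clock: 11.55
eef_pos: [475.1, 280.3, 81.4]
tcp_rot: [3.141, -0.0, 1.716]
contact_force: [0.2, -0.7, -1.3]
opening: 0.806
```

>>> servo_tool --rows '[[[0,0,-0.3],0,6.4],[[0,0,0],0,6.4]]'

```text
clock: 11.72
eef_pos: [474.9, 280.2, 78.1]
tcp_rot: [3.141, -0.0, 1.716]
contact_force: [0.4, 0.2, -1.1]
opening: 0.803
```

>>> servo_tool --rows '[[[0,0,-0.2],0,6.4],[[0,0,0],0,6.4]]'

```text
clock: 11.88
eef_pos: [474.8, 280.2, 76.0]
tcp_rot: [-3.141, 0.0, 1.716]
contact_force: [-0.0, 0.1, -0.3]
opening: 0.808
```

>>> servo_tool --rows '[[[0,0,-0.2],0,6.4],[[0,0,0],0,6.4]]'

```text
clock: 12.05
eef_pos: [475.1, 280.4, 74.3]
tcp_rot: [3.141, -0.0, 1.716]
contact_force: [-0.5, 0.8, 1.8]
opening: 0.808
```

```bash
python3 - <<'E'
from h import *
look(19,(300,460,220,440));tilt(19)
d,f,T=cam("scene");save(d,"scene19")
a=d["frame"][:,:,::-1];p=np.linalg.inv(T)@np.array([476,280,50,1]);u=int(p[0]/p[2]*f+d["cx"]);v=int(p[1]/p[2]*f+d["cy"])
cv2.imwrite("pics/z19.png",np.clip(cv2.resize(a[v-50:v+50,u-50:u+50],(600,600),interpolation=2).astype(float)*2.2,0,255).astype(np.uint8))
E
```

```text
12.05 [475.1 280.4  74.3] [ 3.141 -0.     1.716] [-0.5  0.8  1.8] 0.808
  tx -22.5 z 14.2 21
  tx -19.5 z 11.7 52
  tx -7.5 z -5.0 89
  tx -4.5 z -8.0 147
  tx -1.5 z -9.9 403
  tx 1.5 z -9.4 697
  tx 4.5 z -7.4 833
  tx 7.5 z -4.9 721
ty,tx 511.3 -207.0
```

View pics/z19.png

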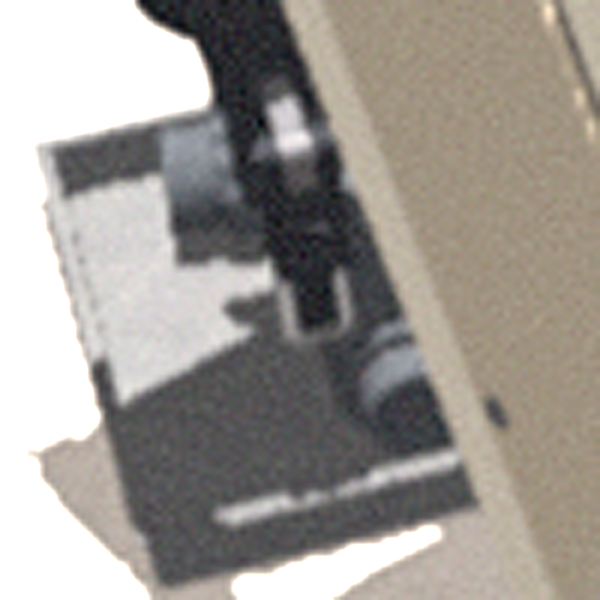

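Floor contact came at TCP z≈75 (+3 N). That fits a flat underside with a low corner about 72 mm below the lever, so pressing on the floor here would increase the tilt. Instead I'll rest the underside, left of the lever plane, on the tray's +x rim edge and move the tool in an arc about that edge, which rotates the valve upright. First I rise and move to the rim.

>>> servo_tool --rows '[[[0,0,1.5],0,6.4],[[0,0,2.0],0,6.4],[[0.28,-1.88,0],0,6.4],[[0.28,-1.88,0],0,6.4],[[0,0,0],0,6.4]]' --squeeze 22

```text
clock: 12.62
eef_pos: [480.3, 240.2, 109.2]
tcp_rot: [-3.141, 0.001, 1.716]
contact_force: [-0.9, -0.1, -1.0]
opening: 0.804
```

>>> servo_tool --rows '[[[0,0,-0.6],0,6.4],[[0,0,0],0,6.4]]'

```text
clock: 12.78
eef_pos: [480.0, 242.5, 102.2]
tcp_rot: [-3.141, 0.0, 1.715]
contact_force: [-0.8, -0.3, -1.5]
opening: 0.808
```

>>> servo_tool --rows '[[[0,0,-0.3],0,6.4],[[0,0,0],0,6.4]]'

```text
clock: 12.95
eef_pos: [480.1, 242.9, 99.3]
tcp_rot: [-3.141, 0.0, 1.717]
contact_force: [-0.3, -0.3, -0.7]
opening: 0.805
```

```bash
python3 - <<'E'
from h import *
look(20,(300,460,220,440));tilt(20)
E
```

```text
12.95 [480.1 242.9  99.3] [-3.141  0.     1.717] [-0.3 -0.3 -0.7] 0.805
  tx -22.5 z 14.3 18
  tx -19.5 z 11.8 32
  tx -7.5 z -4.7 91
  tx -4.5 z -8.0 156
  tx -1.5 z -9.7 410
  tx 1.5 z -9.2 690
  tx 4.5 z -7.1 851
  tx 7.5 z -4.5 707
ty,tx 510.9 -169.2
```

View pics/c20.png

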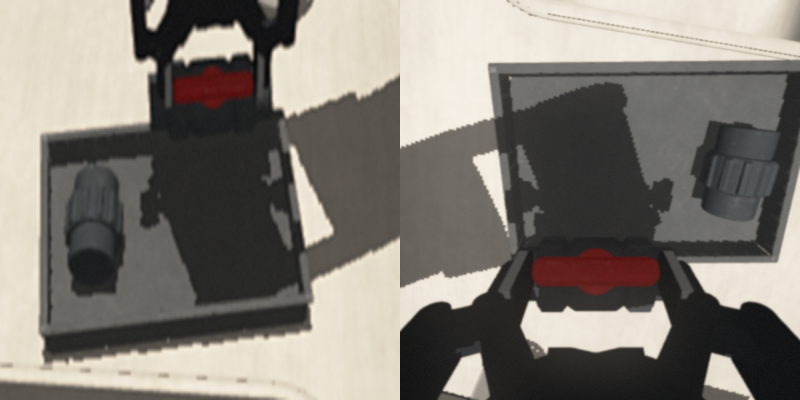

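Nothing touches yet and the tilt is unchanged. I lower in small steps until the rim is felt.

>>> servo_tool --rows '[[[0,0,-0.25],0,6.4],[[0,0,0],0,6.4]]'

```text
clock: 13.22
eef_pos: [480.3, 242.8, 97.3]
tcp_rot: [-3.141, 0.0, 1.716]
contact_force: [-0.7, 0.0, -0.2]
opening: 0.806
```

>>> servo_tool --rows '[[[0,0,-0.2],0,6.4],[[0,0,0],0,6.4]]'

```text
clock: 13.38
eef_pos: [480.3, 242.5, 95.4]
tcp_rot: [-3.141, 0.0, 1.716]
contact_force: [0.0, -0.1, -1.1]
opening: 0.804
```

>>> servo_tool --rows '[[[0,0,-0.2],0,6.4],[[0,0,0],0,6.4]]'

```text
clock: 13.55
eef_pos: [480.4, 242.5, 93.4]
tcp_rot: [-3.141, 0.0, 1.716]
contact_force: [-0.0, 0.5, -1.7]
opening: 0.804
```

>>> servo_tool --rows '[[[0,0,-0.2],0,6.4],[[0,0,0],0,6.4]]'

```text
clock: 13.72
eef_pos: [480.4, 242.5, 91.4]
tcp_rot: [-3.141, 0.0, 1.716]
contact_force: [0.6, 0.3, -0.3]
opening: 0.809
```

>>> servo_tool --rows '[[[0,0,-0.2],0,6.4],[[0,0,0],0,6.4]]'

```text
clock: 13.88
eef_pos: [480.4, 242.5, 89.4]
tcp_rot: [-3.141, 0.0, 1.716]
contact_force: [-1.1, 0.2, -0.9]
opening: 0.805
```

>>> servo_tool --rows '[[[0,0,-0.2],0,6.4],[[0,0,0],0,6.4]]'

```text
clock: 14.05
eef_pos: [480.6, 242.9, 87.8]
tcp_rot: [3.141, -0.0, 1.716]
contact_force: [-0.9, 0.5, 2.7]
opening: 0.809
```

The rim is felt (+3.5 N) at TCP z≈88. Together with the floor touch this fits a flat underside resting on the rim slightly left of the lever plane. I start the arc about the rim.

>>> servo_tool --rows '[[[0.06,-0.4,0.17],0,6.4],[[0.06,-0.4,0.19],0,6.4],[[0.06,-0.4,0.19],0,6.4],[[0,0,0],0,6.4]]'

```text
clock: 14.38
eef_pos: [483.0, 230.9, 94.0]
tcp_rot: [3.14, -0.001, 1.716]
contact_force: [-0.7, 4.6, 3.6]
opening: 0.807
```

```bash
python3 - <<'E'
from h import *
look(21,(300,460,220,440));tilt(21)
E
```

```text
14.3833 [483.  230.9  94. ] [ 3.140e+00 -1.000e-03  1.716e+00] [-0.7  4.6  3.6] 0.807
  tx -7.5 z -4.8 53
  tx -4.5 z -7.8 85
  tx -1.5 z -9.9 386
  tx 1.5 z -9.6 682
  tx 4.5 z -7.7 832
  tx 7.5 z -5.2 889
ty,tx 511.9 -157.1
```

The reaction (4.6 N sideways, 5 N up) gives a torque in the righting sense. I continue the arc.

>>> servo_tool --rows '[[[0.06,-0.4,0.1],0,6.4],[[0.06,-0.4,0.1],0,6.4],[[0.06,-0.4,0.08],0,6.4],[[0,0,0],0,6.4]]'

```text
clock: 14.82
eef_pos: [484.6, 218.8, 96.4]
tcp_rot: [3.14, -0.001, 1.716]
contact_force: [-1.3, 4.0, 3.9]
opening: 0.808
```

```bash
python3 - <<'E'
from h import *
look(22,(300,460,220,440));tilt(22)
E
```

```text
14.8167 [484.6 218.8  96.4] [ 3.140e+00 -1.000e-03  1.716e+00] [-1.3  4.   3.9] 0.808
  tx -1.5 z -9.7 202
  tx 1.5 z -10.2 572
  tx 4.5 z -9.2 697
  tx 7.5 z -7.1 1037
  tx 10.5 z -4.9 490
ty,tx 511.7 -144.9
```

View pics/c22.png

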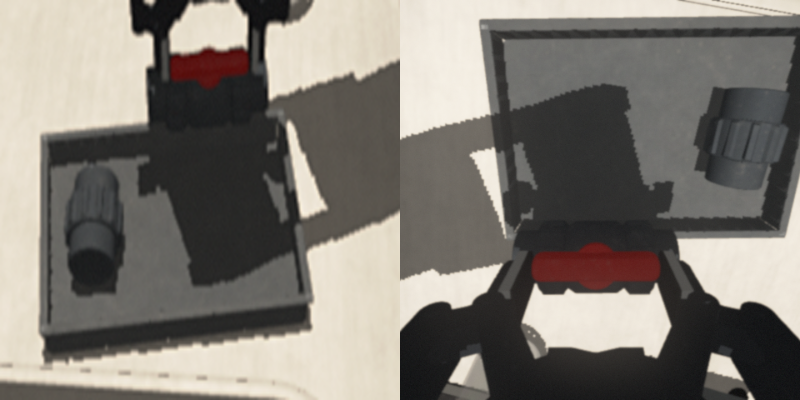

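It is rotating: the slope is down to about 28° and more of the body shows on the +y side. I keep on.

>>> servo_tool --rows '[[[0.06,-0.4,0.06],0,6.4],[[0.06,-0.4,0.04],0,6.4],[[0.06,-0.4,0.02],0,6.4],[[0,0,0],0,6.4]]'

```text
clock: 15.25
eef_pos: [486.3, 206.3, 97.3]
tcp_rot: [3.141, -0.0, 1.716]
contact_force: [0.8, 4.3, 3.8]
opening: 0.801
```

```bash
python3 - <<'E'
from h import *
look(23,(300,460,220,440));tilt(23)
E
```

```text
15.25 [486.3 206.3  97.3] [ 3.141 -0.     1.716] [0.8 4.3 3.8] 0.801
  tx -1.5 z -9.4 43
  tx 1.5 z -10.4 458
  tx 4.5 z -10.0 616
  tx 7.5 z -9.0 708
  tx 10.5 z -5.0 1305
ty,tx 511.5 -132.4
```

View pics/c23.png

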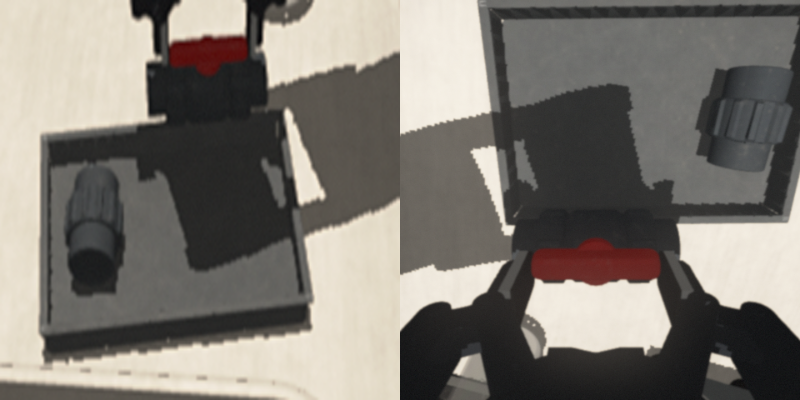

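The tilt is now about 13°. I continue to upright.

>>> servo_tool --rows '[[[0.06,-0.4,0.0],0,6.4],[[0.06,-0.4,-0.02],0,6.4],[[0.05,-0.3,-0.03],0,6.4],[[0,0,0],0,6.4]]'

```text
clock: 15.68
eef_pos: [487.7, 195.1, 96.6]
tcp_rot: [-3.142, 0.0, 1.716]
contact_force: [1.7, 3.8, 3.2]
opening: 0.807
```

```bash
python3 - <<'E'
from h import *
look(24,(300,460,220,440));tilt(24)
E
```

```text
15.6833 [487.7 195.1  96.6] [-3.142  0.     1.716] [1.7 3.8 3.2] 0.807
  tx 1.5 z -10.6 232
  tx 4.5 z -10.6 587
  tx 7.5 z -10.2 622
  tx 10.5 z -7.7 1265
  tx 13.5 z -2.5 451
ty,tx 511.2 -121.0
```

View pics/c24.png

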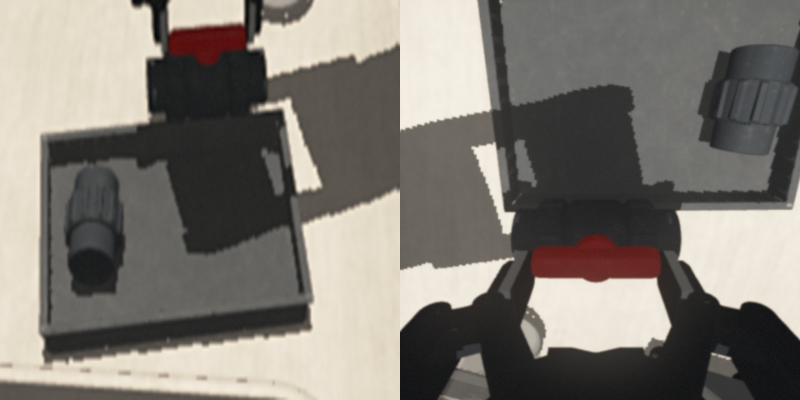

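It is about 4° from upright, close enough for the floor to true it up. I lift off the rim, move back into the tray and lower.

>>> servo_tool --rows '[[[0,0,1.2],0,6.4],[[0,0,0.8],0,6.4],[[-0.36,2.4,0],0,6.4],[[-0.36,2.4,0],0,6.4],[[-0.36,2.4,0],0,6.4]]' --squeeze 25

```text
clock: 16.2
eef_pos: [476.1, 267.4, 116.5]
tcp_rot: [-3.14, 0.001, 1.715]
contact_force: [-0.4, -0.1, -1.8]
opening: 0.801
```

>>> servo_tool --rows '[[[0,0,0],0,6.4],[[0,0,-1.5],0,6.4],[[0,0,-1.3],0,6.4],[[0,0,-0.8],0,6.4],[[0,0,0],0,6.4]]'

```text
clock: 16.62
eef_pos: [475.2, 266.2, 78.8]
tcp_rot: [-3.138, 0.002, 1.716]
contact_force: [-0.7, -0.1, -1.3]
opening: 0.808
```

```bash
python3 - <<'E'
from h import *
look(25,(300,460,220,440));tilt(25)
E
```

```text
16.6167 [475.2 266.2  78.8] [-3.138e+00  2.000e-03  1.716e+00] [-0.7 -0.1 -1.3] 0.808
  tx 1.5 z -9.8 390
  tx 4.5 z -9.8 601
  tx 7.5 z -9.3 646
  tx 10.5 z -5.9 1497
  tx 13.5 z -2.9 140
ty,tx 510.8 -193.5
```

View pics/c25.png

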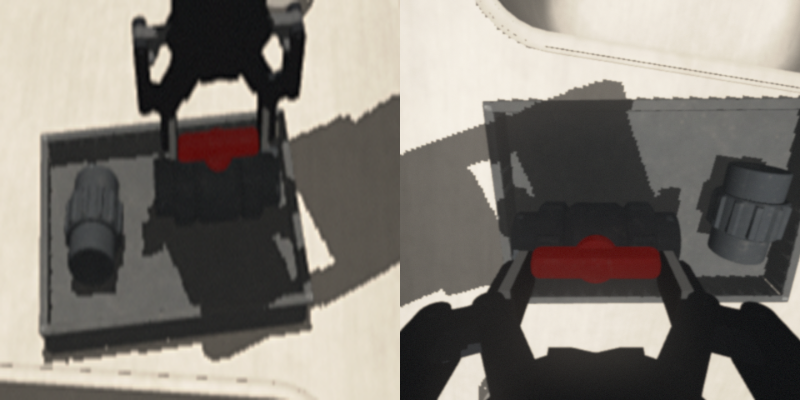

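The valve is nearly upright inside the free part and clear of the walls and union. I lower it to contact in small steps.

>>> servo_tool --rows '[[[0,0,-0.25],0,6.4],[[0,0,-0.1],0,6.4],[[0,0,0],0,6.4]]'

```text
clock: 16.97
eef_pos: [477.0, 267.5, 77.4]
tcp_rot: [3.141, -0.0, 1.716]
contact_force: [0.4, 0.5, -1.0]
opening: 0.807
```

>>> servo_tool --rows '[[[0,0,-0.15],0,6.4],[[0,0,0],0,6.4]]'

```text
clock: 17.13
eef_pos: [476.9, 267.6, 75.7]
tcp_rot: [3.141, -0.0, 1.716]
contact_force: [-0.1, 0.5, -1.5]
opening: 0.806
```

>>> servo_tool --rows '[[[0,0,-0.15],0,6.4],[[0,0,0],0,6.4]]'

```text
clock: 17.3
eef_pos: [477.0, 267.6, 74.9]
tcp_rot: [3.141, 0.0, 1.716]
contact_force: [-1.3, -1.9, 9.2]
opening: 0.803
```

>>> servo_tool --rows '[[[0,0,0],0,6.4]]'

```text
clock: 17.38
eef_pos: [477.0, 267.6, 75.0]
tcp_rot: [3.141, -0.0, 1.716]
contact_force: [-1.6, -2.1, 6.9]
opening: 0.803
```

```bash
python3 - <<'E'
from h import *
look(26,(300,460,220,440));tilt(26)
E
```

```text
17.3833 [477.  267.6  75. ] [ 3.141 -0.     1.716] [-1.6 -2.1  6.9] 0.803
  tx 1.5 z -10.7 287
  tx 4.5 z -10.7 596
  tx 7.5 z -10.1 623
  tx 10.5 z -7.6 1271
  tx 13.5 z -3.3 449
ty,tx 511.4 -194.1
```

The valve is resting on the floor and within a few degrees of flat. I open slowly.

>>> servo_tool --rows '[[[0,0,0],0,6.9],[[0,0,0],0,7.1],[[0,0,0],0,7.4],[[0,0,0],0,7.8],[[0,0,0],0,8.0]]'

```text
clock: 17.9
eef_pos: [476.8, 267.6, 74.1]
tcp_rot: [-3.142, 0.0, 1.716]
contact_force: [0.6, -0.2, -0.7]
opening: 0.941
```

>>> servo_tool --rows '[[[0,0,0.5],0,8.0],[[0,0,2.0],0,8.0],[[0,0,3.0],0,8.0],[[0,0,4.0],0,8.0],[[0,0,4.0],0,8.0]]'

```text
clock: 18.32
eef_pos: [476.0, 267.2, 210.3]
tcp_rot: [-3.14, 0.001, 1.716]
contact_force: [0.5, 0.7, 0.5]
opening: 0.939
```

>>> servo_tool --rows '[[[0,-1.0,3.0],0,8.0],[[0,0,0],0,8.0],[[0,0,0],0,8.0]]'

```text
clock: 18.57
eef_pos: [477.7, 257.8, 241.4]
tcp_rot: [3.138, -0.001, 1.716]
contact_force: [-0.4, -0.6, -0.1]
opening: 0.942
```

```bash
python3 - <<'E'
from h import *
look(27,(300,460,220,440))
d,f,T=cam("scene");save(d,"scene27")
z=np.load("/tmp/wrist27.npz");W=z["W"];h=cv2.cvtColor(z["F"],cv2.COLOR_RGB2HSV)
m=((h[...,0]<6)|(h[...,0]>174))&(h[...,1]>130)&(h[...,2]>35)&(W[...,0]>400)&(W[...,0]<600)&(W[...,1]>200)&(W[...,1]<360)&(W[...,2]>40)&(W[...,2]<100)
P=W[m];e=np.array([.989,.148]);n=np.array([.148,-.989]);ty=P[:,:2]@e;tx=P[:,:2]@n
top=P[:,2]>np.percentile(P[:,2],95)-5
print("ty",np.percentile(ty,[1,99])-550,"tx",np.percentile(tx[top],[1,99])+207,"ztop",np.percentile(P[:,2],[50,95]))
A=np.c_[tx[top],ty[top],np.ones(top.sum())];print("slope tx,ty deg",np.degrees(np.linalg.lstsq(A,P[top][:,2],rcond=None)[0][:2]))
E
```

```text
18.5667 [477.7 257.8 241.4] [ 3.138e+00 -1.000e-03  1.716e+00] [-0.4 -0.6 -0.1] 0.942
ty [-70.71685032  -6.32738582] tx [14.0251459  26.02187484] ztop [81.50206536 83.31354417]
slope tx,ty deg [ 7.9454235  -0.11329284]
```

View pics/c27.png

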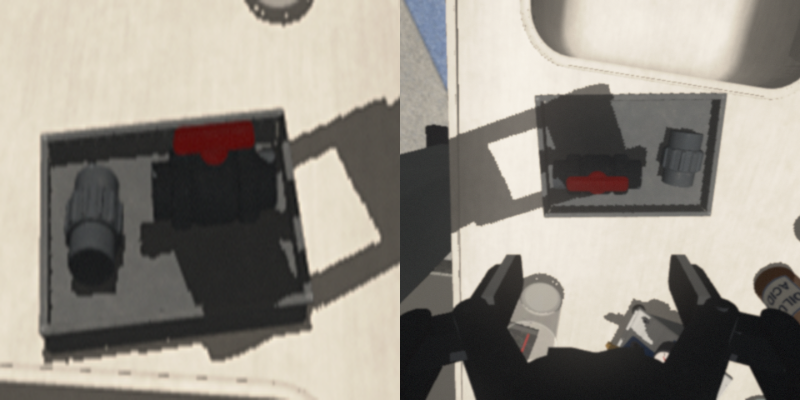

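View pics/side27.png

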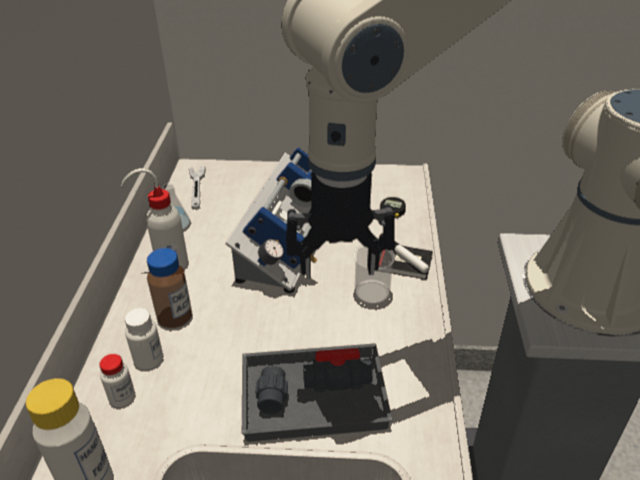

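```bash
python3 - <<'E'
from h import *
e=np.array([.989,.148]);n=np.array([.148,-.989])
for k in ("wrist27","side27"):
    z=np.load(f"/tmp/{k}.npz");W=z["W"];F=z["F"];h=cv2.cvtColor(F,cv2.COLOR_RGB2HSV)
    ty=W[...,:2]@e-550;tx=W[...,:2]@n+207
    red=((h[...,0]<6)|(h[...,0]>174))&(h[...,1]>130)&(h[...,2]>35)
    reg=(ty>-100)&(ty<20)&(abs(tx)<68)&(W[...,2]>12)
    print(k)
    for nm,m in (("lever",reg&red&(abs(ty+38)>14)),("body",reg&~red&(abs(ty+38)<22))):
        for lo in range(-60,66,4):
            q=m&(tx>=lo)&(tx<lo+4)
            if q.sum()>6: print("  ",nm,"x",lo+2,"z",np.percentile(W[q][:,2],[10,50,90]).round(1),q.sum())
E
```

```text
wrist27
   lever x 14 z [72.9 77.9 81.8] 240
   lever x 18 z [80.9 82.2 83.2] 206
   lever x 22 z [81.2 82.3 83.3] 178
   lever x 26 z [81.  81.8 82.8] 80
   body x -6 z [26.2 26.9 32.4] 15
   body x -2 z [28.4 36.5 40.7] 236
   body x 2 z [ 44.9 323.6 325.4] 1549
   body x 6 z [308.8 317.9 323.2] 2613
   body x 10 z [307.2 312.6 318.3] 3861
   body x 14 z [302.9 309.4 317.1] 4482
   body x 18 z [49.2 51.5 53.1] 43
   body x 34 z [72.3 73.3 73.8] 9
   body x 38 z [42.9 45.5 47.8] 39
   body x 42 z [37.5 41.6 44.3] 50
side27
   lever x 10 z [70.5 72.8 78.1] 16
   lever x 14 z [69.5 75.  80.5] 150
   lever x 18 z [76.  79.8 81.7] 62
   lever x 22 z [78.  79.8 81.3] 46
   body x -50 z [557.4 572.3 588.3] 666
   body x -46 z [546.4 576.7 598.7] 1306
   body x -42 z [538.6 583.3 607.7] 1056
   body x -38 z [530.3 607.4 616.7] 435
   body x -34 z [593.7 613.6 620.9] 162
   body x -30 z [480.4 614.6 621.9] 117
   body x -26 z [479.3 615.7 623. ] 86
   body x -22 z [472.1 489.7 621.9] 150
   body x -18 z [422.  469.9 522.5] 923
   body x -14 z [375.3 453.  512.5] 2435
   body x -10 z [372.8 442.9 521.9] 1108
   body x -6 z [ 27.4 406.2 608.4] 449
   body x -2 z [ 20.9  38.2 612.2] 339
   body x 2 z [ 39.  328.  612.2] 356
   body x 6 z [ 44.4 324.9 613.7] 289
   body x 10 z [ 48.7 321.6 607.7] 496
   body x 14 z [ 49.6 313.6 609.3] 271
   body x 18 z [ 47.7  51.  611.2] 74
   body x 22 z [ 48.1  82.1 610.7] 44
   body x 26 z [ 47.2  50.2 440.2] 33
   body x 30 z [ 44.   45.9 609.1] 9
```

The lever's top is level at z≈82 mm, the upright height. The valve centre is at tray (20,-39) with the body clear of the walls and union. I do a final check of the clamp.

```bash
python3 - <<'E'
from h import *
d,f,T=cam("scene");save(d,"scene28");W=cloud(d,f,T)@RB
a=d["frame"][:,:,::-1];cv2.imwrite("pics/z28.png",cv2.resize(np.ascontiguousarray(a[140:340,140:460]),(800,500),interpolation=2))
h=cv2.cvtColor(d["frame"],cv2.COLOR_RGB2HSV)
red=(((h[...,0]<6)|(h[...,0]>174))&(h[...,1]>150)&(h[...,2]>60)); red[:, :380]=0;red[:,440:]=0;red[:150]=0;red[230:]=0
P=W[red];print("knob",len(P),np.nanmedian(P,0).round(1))
b=(h[...,0]>100)&(h[...,0]<125)&(h[...,1]>120);Y=W[...,1][b&(abs(W[...,0]-532)<70)&(W[...,2]>-262)&(W[...,2]<-225)];print(np.histogram(Y,bins=np.arange(-150,150,10)))
E
```

```text
knob 105 [ 531.5 -121.4 -223.4]
(array([ 48,  54,   0,   0,   0,   0,   0,   0,  28,  58, 236, 160,   0,
         0,   0,   0,   0,   0,   0,   0,   0,   0,   0,   0,   0,   0,
         0,   0,   0]), array([-150, -140, -130, -120, -110, -100,  -90,  -80,  -70,  -60,  -50,
        -40,  -30,  -20,  -10,    0,   10,   20,   30,   40,   50,   60,
         70,   80,   90,  100,  110,  120,  130,  140]))
```

View pics/z28.png

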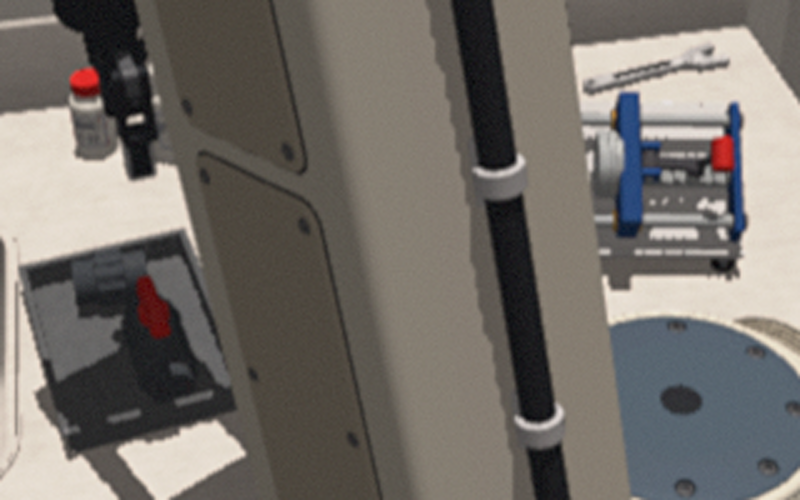

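The bar is still 36 mm back. The valve stands upright in the tray beside the untouched union. I hand in.

```bash
python3 -c "
from rig import r
s=r.sense();print(s['clock'],s['contact_force']);print(r.sign_off())"
```

```text
18.7667 [-0.16203618  0.4074575  -0.37812062]
the job is handed in; nothing more can be done
None
```

The valve is out of the clamp and standing upright, red lever on top, in the free part of the tray. I handed the job in at 18.8 s with the gripper open and touching nothing.

- **Clamp:** I pinched the red grip across bed x and raised the pawl along its arc to about 0.4 rad. I then drew the bar back; in the last scene picture the grip stands 36 mm behind its start. On release the pawl did not drop fully. Its grip rests a few millimetres higher than at the start, probably on a tooth.
- **Valve out of the cup:** I pinched the lever at its two ends and slid the valve 16.5 mm straight along the clamp axis. Then I lifted it square to the bed.
- **Levelling:** The tool can't pitch, so the valve came out at the bed's 35° tilt. I turned it upright by rolling its underside over the tray's +x rim, with forces of about 4–6 N. Before that it touched the tray floor once at about 3 N while still tilted.
- **Setting down:** The valve was about 4° from upright when it met the floor at about 10 N, and it settled flat when I opened the fingers.
- **Last checks:** The lever's top is level at z ≈ 82 mm, as it should be for an upright valve. The valve is centred at about tray x +20, y −39 mm, clear of the walls and the union. A plane fit over the lever's top gave an 8° slope, but I took that as side-face points mixed in, because the profile across the top was flat to under 1 mm. The union, beaker and stopwatch look unmoved in the pictures; I did not measure them.

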